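Unhook the dipping basket and set it into the warm tank

ROBOT

A 6-joint arm with a two-finger parallel gripper is mounted at the origin on the work surface. World frame = base frame: x ahead of the robot, y to its left, z up, the work surface at z = 0. Lengths are in m, angles in rad, forces in N, time in s.
With the tool pointing down it reaches from about 0.3 to 0.775 m from the base axis. Payload 14.6 kg.
Tool frame: the origin (TCP) lies on the centre line of the jaws, within the pads' length; the fingertips stand 19 mm ahead of it and the grasp point (between the pads) is the TCP (ctrl.tip_reach is the distance from the TCP to the fingertips, in m); x points along the fingers, y is the direction in which the jaws open and shut, and the axes are right-handed (so a half turn about x gives the same grasp; the last joint's range is limited). The gripper opens to 94 mm and grips with 3 to 60 N. Pads are 16 mm wide; open, the fingers measure 119 mm over their backs; the gripper's body (75 mm by 177 mm) begins 78 mm behind the grasp point.
Start: joints at [-1.304, 0.3, 1.521, -0, 1.321, -0.067], TCP at [0.18, -0.52, 0.224] pointing down, gripper open.
Joint ranges: [-3.03, 3.03], [-0.79, 2.21], [0.23, 2.52], [-1.04, 4.18], [0, 3.07], [-2.55, 2.55]. Speed limits (rad/s): [2.22, 2.22, 2.57, 3.14, 3.14, 3.14].

INTERFACE

Orientations are given as [roll, pitch, yaw] about the fixed x, y, z axes, in that order (R = Rz(yaw) Ry(pitch) Rx(roll)).
In Python, from station import ctrl, optics, models gives the robot as it stands. The module is installed in compiled form; this text tells all that it offers.
- The arm moves only by the tool arm_command, never from a script. Its argument "deltas" is a list of rows, each an object with "translation": the shift along the tool's x, y, z in units of 25 mm (1.0 is 25 mm), a list of three; "turn": the turn, a rotation vector about the tool's x, y, z in units of 5 degrees (1.0 is 5 degrees), a list of three. In form: [{"translation": [x, y, z], "turn": [rx, ry, rz]}, ...]. A call has 1 to 12 rows; each row is the pose to reach, as a shift and turn from the pose commanded when the call began, along the tool's axes at that moment; what a row does not reach only later rows make up. A row lasts 1/12 s, in which the tool goes at most 41.7 mm and 7.16 degrees, less where a joint would pass 70% of its speed; a pose out of reach is approached as far as the arm can. A call with a gripper value outside its range is refused whole. "gripper" is the finger opening in mm, from 0 to 94, set as the call begins (left out, the last holds). The fingers move at their own pace and stop on an object; "force" is the grip in N (left out, the last holds). Time passes only in rows, so rows that repeat a pose let the fingers close. It gives the time, the measured TCP pose, the force and the opening at its end, in the units of the state.
- ctrl.get_obs(): the state, without advancing time (a new reading comes with each control period).
- optics.camera(name): name is "side" or "top"; returns the picture (480x640x3 uint8, red, green, blue); there is no depth.
- optics.get_calibration(name): a dict with "K" (3x3 intrinsics, pixels), "k1" (the pictures are not rectified: a ray, as slopes to the right and down, at radius r is drawn at 1 + k1 r^2 times it, then the intrinsics apply), "origin" and "orientation" of the camera in the world. Camera axes: x right, y down, z forward; pixel columns grow to the right and rows downward; lengths in m; the calibration is good to about 2 mm. A picture is of the moment at which its call begins. get_calibration takes no time and is no camera call.
- ctrl.hand_in(): hands the job in, once; it reports no verdict.
Trained networks look in the newest picture that a camera, given by its name, has taken for a name from the list of things; names that differ only in an ending like _2 or _b are one class to them, and where a whole thing is asked for, a point or a joint stands for the part that bears it (a point fixed in the world has none). Each returns a list of dicts, best first, with "score" (0 to 1); they miss things now and then, are a little off and sometimes report something else, mostly with a low value. They report only what shows in the picture. A call takes as long as a camera call. They do not tell look-alikes from the thing itself.
- models.look_for(target, camera): "box" ([left, top, right, bottom] in pixels, round what is visible of it).
- models.cut_out(target, camera): "pixels" (480x640 bool, what is visible of it) and "box" ([left, top, right, bottom] in pixels, round what is visible of it).
- models.mark_of(target, camera): "at" ([column, row] in pixels: a listed point, or the origin of a listed thing).
The state is a dict: "time_s": time; "qpos": joint angles; "joint_vel": joint speeds; "tau": joint torques, N m; "ee_pos": TCP position; "eef_rot": TCP orientation; "force": force on the tool from outside, world axes, zero at the start; "moment": the same for the moment, N m; "grip_width": finger opening in m.
Only numpy, scipy, OpenCV 4.12 (cv2) and the standard library are available. Lean on these libraries where they do the work, as an engineer would, in place of code of your own. Each camera call takes 0.05 s, during which the arm holds its last target.

TASK

First lift the lid off the dipping tank and set it down gently, flat and right way up, inside the baking tray. Then take the rectangular wire basket off its hook (lift it until its loop is past the upturned tip before drawing it out) and lower it gently, upright, into the tank until it stands on the tank floor. Let go of it there and leave the skimmer on the other hook and everything else on the table where it is.

Things in the scene. Friction and masses are not known exactly. Their poses are not given: they have to be found in the camera images.
- basket: Steel wire basket, 110 (x) x 90 (y) x 40 mm deep, 250 g, with a rigid upright stem in its middle that ends in a closed loop; 213 mm tall in all. Origin: centre of the underside; z up along the stem. At the start the loop hangs on either one of the rack's two hooks, basket's x along the rack's x, underside about 63 mm above the table.
- basket_grip (a point): Middle of the basket's black handle block on the stem, 88 mm above the underside; block 14 (x) x 22 (y) mm, 64 mm tall; pinch across its y sides. The hook stands right above, so a gripper pointing straight down does not fit: tilt it about 40 to 45 degrees, coming from the rack's -x side, pointing ahead and down. Axes as the basket.
- basket_loop (a point): Inside top of the hanging loop, on the stem axis 207 mm above the basket's underside: the part that rests on the hook. The loop is of 6 mm wire in the basket's y-z plane; its opening is 30 mm wide and reaches from here 76 mm down.
- hooks (a point): Point midway between the two hooks at floor level; axes as the rack. To come off, what hangs there must rise at least 42 and at most 65 mm (52 mm is best: higher, the loop's lower end meets the hook), then go at least 60 mm along the rack's -x before anything else.
- rack: Fixed steel rack: level bar along y, 355 mm up, on posts at y = +-200 mm. Origin: on the table under the bar's middle; x away from the robot. Two J hooks of 8 mm rod hang from the bar at y = +-100 mm, open toward -x: shank down at x = 0, floor (top face 270 mm up) to x = -26 mm, there a tip rising to 306 mm. A loop hangs at x = -13 mm.
- skimmer: Round flat steel skimmer, disc 92 mm across, with the same hanging loop, on the other hook; 213 mm tall. Origin: on the stem axis at the disc's lower edge level. A bystander: leave it hanging.
- tank: Fixed steel dipping tank, 160 (x) x 140 (y) x 60 mm high; open well 134 (x) x 114 (y) mm, walls 13 mm, floor 6 mm above the table. Origin: centre of its underside; z up. The basket goes in with its x along the tank's x, either way round, 12 mm to spare each side. Small black dial on its -x face.
- lid: Loose aluminium tank lid, 350 g: 152 (x) x 132 (y) x 5 mm plate on a 120 x 100 x 8 mm plug, loose in the well. Origin: centre of the plug's underside; z up. On top a black handle bar along x, 90 x 16 x 14 mm, centre 46 mm above the origin, on two legs, 26 mm free under it; pinch across its y sides. Starts on the tank, origin 52 mm above the table, axes as the tank's.
- tray: Fixed shallow aluminium baking tray, 250 (x) x 220 (y) mm with a 5 mm thick rim 14 mm high; floor top 4 mm above the table. Origin: centre of its underside. The lid lies flat in it on its plug, anywhere near the middle.
- mould: Chocolate mould plate, 170 x 90 x 22 mm, lying on the table near the middle. Origin: centre of its underside. Bystander.
- mould_far: Another such mould plate, 170 x 90 x 22 mm, at the far left. Bystander.
- jar: Dark jar, 66 mm across, 100 mm tall, standing between the tank and the mould plate. Origin: centre of its underside. Bystander.
- spatula: Spatula, 240 mm long, lying on the table under the rack. Bystander.
Not all that is in view belongs to the job. What is shaped like the tank but purple is not meant.

How it is judged:
On the way, in this order (a step that is already met when the one before it is completed fails the run):
1. the lid lies flat, right way up, inside the baking tray (horizontal distance between lid and tray below 0.07 m and z of lid in the frame of tray between 0 and 0.009 m and angle between lid's own z axis and vertical below 0.08 rad and linear speed of lid below 0.05 m/s), for 0.2 s.
2. the basket is off its hook, clear of the rack and still upright (distance of basket from where it was at the start of the episode above 0.1 m and contact force between basket and rack below 0.05 N and angle between basket's own z axis and vertical below 0.5 rad and height (world z) of basket above 0.03 m), for 0.2 s.
At the end, for the whole second after the job is handed in: The basket, let go, stands upright (within 3.4 degrees) and still on the tank floor (within 4 mm; centred within 20 mm each way); the lid lies flat (within 4.6 degrees), right way up and still on the tray floor (within 5 mm), its centre within 70 mm of the tray centre (all of step 1 and x of basket in the frame of tank between -0.02 and 0.02 m and y of basket in the frame of tank between -0.02 and 0.02 m and z of basket in the frame of tank between 0 and 0.01 m and angle between basket's own z axis and vertical below 0.06 rad and linear speed of basket below 0.03 m/s); the robot touches nothing.
It fails at once if a bystander (skimmer, mould plates, jar or spatula) is moved more than 50 mm (distance of any of skimmer, mould, mould_far, jar, spatula from where it was at the start of the episode above 0.05 m).
It fails at once if the basket is dropped or slammed into the tank (over 0.5 m/s within the last 24 mm) (horizontal distance between basket and tank below 0.05 m and z of basket in the frame of tank below 0.03 m and linear speed of basket above 0.5 m/s).
It fails at once if the lid is dropped or slammed into the tray (over 0.5 m/s within the last 26 mm) (horizontal distance between lid and tray below 0.12 m and z of lid in the frame of tray below 0.03 m and linear speed of lid above 0.5 m/s).
It also fails if it takes over 72 s, if anything falls off the work surface, if the arm or the gripper's body presses on something with over 40 N, if the wrist force passes 120 N, or if a joint passes its speed limit or range.

## Working session

There is one attempt and no reset: what is moved stays moved. The work goes in short steps, Python scripts to look and compute and a tool call to move; the robot and the scene stay as the last step left them, time stands still between calls to the robot, and variables do not carry over. Pictures are saved under pics/ and viewed, and the job is handed in when it is done.

Besides the shell and the picture viewer there is one more tool, called after ">>>" as a command line: name --argument value ..., lists and objects as JSON in quotes. arm_command: Moves the arm, as the interface text tells. Its arguments: {"type":"object","properties":{"deltas":{"type":"array"},"gripper":{"type":"number"},"force":{"type":"number"}},"required":["deltas"]}

```bash
mkdir -p pics; cat > h.py <<'E'
import numpy as np, cv2
from station import ctrl, optics, models
from scipy.spatial.transform import Rotation as R
def snap(c,n):
    im=optics.camera(c); cv2.imwrite(f'pics/{n}.png',im[:,:,::-1]); return im
E
python3 - <<'E'
from h import *
print(ctrl.get_obs())
for c in ('side','top'):
    print(optics.get_calibration(c)); snap(c,c+'0')
    for t in ('tank','lid','tray','basket_grip','basket_loop','basket','rack','hooks','skimmer','jar','mould'):
        print(c,t,[(round(d['score'],2),np.round(d['at'],1).tolist()) for d in models.mark_of(t,c)][:4])
E
```

```text
{'time_s': 0.0, 'qpos': array([-1.30360743e+00,  3.00454546e-01,  1.52160888e+00, -2.09777281e-05,
        1.32068987e+00, -6.66244770e-02]), 'joint_vel': array([ 1.61210667e-03, -2.25229479e-03, -6.48377337e-04,  9.71101857e-05,
       -3.04567530e-04, -5.31449709e-04]), 'tau': array([-3.95842537e-03, -5.31817281e+01, -3.52734482e+01,  7.07033440e-02,
        2.44013371e-02, -5.81030963e-05]), 'ee_pos': array([ 0.18012001, -0.51940507,  0.22388364]), 'eef_rot': array([-1.61991596,  1.5696355 ,  1.85549527]), 'force': array([-0.40366736, -0.46172991, -0.51639564]), 'moment': array([ 0.00426076,  0.00246482, -0.00259118]), 'grip_width': 0.09419787213931947}
{'K': array([[599.05291872,   0.        , 324.98176063],
       [  0.        , 599.05291872, 243.19578838],
       [  0.        ,   0.        ,   1.        ]]), 'k1': -0.0814364904191312, 'origin': array([-0.36440875,  1.06316009,  1.45871503]), 'orientation': array([-2.34141321, -0.00611181, -2.43102615])}
side tank [(0.83, [387.2, 207.2]), (0.56, [448.5, 235.6])]
side lid [(0.69, [383.6, 197.4])]
side tray [(0.74, [287.8, 328.3])
[... 352 characters left out ...]
{'K': array([[501.24342351,   0.        , 322.93353045],
       [  0.        , 501.24342351, 243.58725977],
       [  0.        ,   0.        ,   1.        ]]), 'k1': -0.08526314536537101, 'origin': array([0.29641858, 0.06070965, 1.44209963]), 'orientation': array([-2.97630449, -0.00331351, -1.58868216])}
top tank [(0.85, [487.0, 323.2])]
top lid [(0.89, [474.0, 223.9])]
top tray [(0.86, [244.6, 280.4])]
top basket_grip [(0.57, [345.7, 191.2])]
top basket_loop [(0.8, [344.3, 184.6])]
top basket [(0.87, [345.6, 203.4])]
top rack []
top hooks []
top skimmer [(0.65, [272.9, 202.6])]
top jar [(0.6, [370.5, 280.9])]
top mould [(0.9, [327.2, 273.7]), (0.69, [342.9, 192.7]), (0.67, [347.1, 183.0])]
```

View pics/side0.png

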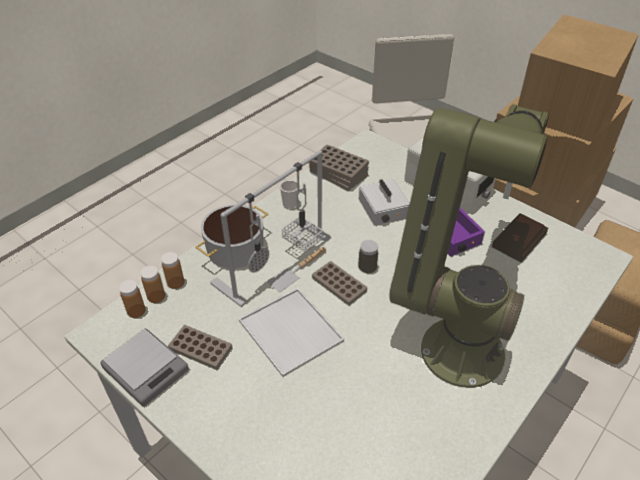

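View pics/top0.png

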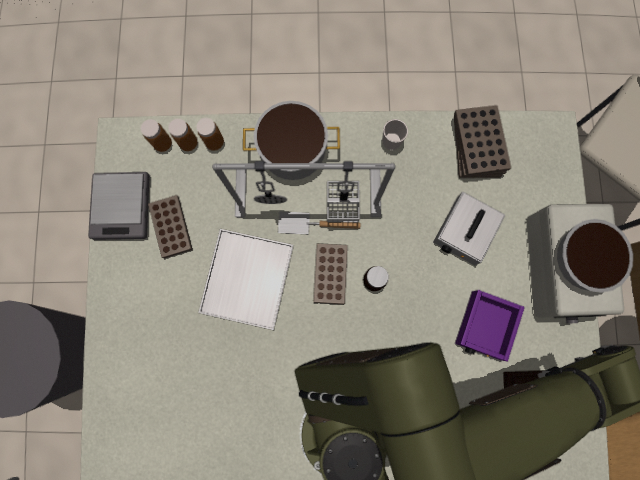

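```bash
cat >> h.py <<'E'
CAL={c:optics.get_calibration(c) for c in ('side','top')}
def ray(c,p):
    k=CAL[c];K=k['K']
    d=np.array([[k['k1'],0,0,0]],float)[0]
    u=cv2.undistortPoints(np.array([[p]],float),K,d)[0,0]
    return k['origin'],R.from_euler('xyz',k['orientation']).as_matrix()@np.array([u[0],u[1],1])
def atz(c,p,z):
    o,d=ray(c,p); return o+d*(z-o[2])/d[2]
def tri(ps,pt):
    o1,d1=ray('side',ps);o2,d2=ray('top',pt)
    d1=d1/np.linalg.norm(d1);d2=d2/np.linalg.norm(d2)
    s=np.linalg.lstsq(np.c_[d1,-d2],o2-o1,rcond=None)[0]
    a=o1+d1*s[0];b=o2+d2*s[1]
    return (a+b)/2,np.linalg.norm(a-b)
def proj(c,P):
    k=CAL[c];M=R.from_euler('xyz',k['orientation']).as_matrix()
    q=(np.atleast_2d(P)-k['origin'])@M
    return cv2.projectPoints(q,np.zeros(3),np.zeros(3),k['K'],np.array([k['k1'],0,0,0],float))[0][:,0]
def crop(im,x0,y0,x1,y1,s,n):
    cv2.imwrite(f'pics/{n}.png',cv2.resize(im[y0:y1,x0:x1],None,fx=s,fy=s,interpolation=cv2.INTER_CUBIC))
E
python3 - <<'E'
from h import *
T=cv2.imread('pics/top0.png');S=cv2.imread('pics/side0.png')
crop(T,425,185,525,265,7,'c1');crop(T,200,150,400,260,4,'c2');crop(S,200,140,340,310,3,'c3');crop(S,340,130,490,260,4,'c4')
crop(T,190,220,390,340,4,'c5')
print('lid',tri([383.6,197.4],[474,223.9]),atz('top',[474,223.9],.052))
print('tank',tri([387.2,207.2],[474,226]))
print('tray',tri([287.8,328.3],[244.6,280.4]),atz('top',[244.6,280.4],0))
print('grip',tri([303.8,220.9],[345.7,191.2]))
print('loop',tri([299.8,192.7],[344.3,184.6]))
print('basket',tri([301,237.1],[345.6,203.4]))
print('skim',tri([258.2,269.9],[272.9,202.6]))
print('jar',tri([369.6,268.2],[370.5,280.9]))
print('mould',atz('top',[327.2,273.7],0.0))
E
```

```text
lid (array([ 0.58268208, -0.3866925 ,  0.03088313]), np.float64(0.0016998385191075687)) [ 0.57770134 -0.38046125  0.052     ]
tank (array([ 0.58400562, -0.40939021, -0.03196177]), np.float64(0.010031596799990862))
tray (array([0.4368938 , 0.28104276, 0.01515409]), np.float64(0.012694234903445279)) [0.4330318  0.27969685 0.        ]
grip (array([ 0.65352137, -0.01512069,  0.12554931]), np.float64(0.012336423264445524))
loop (array([6.41449910e-01, 3.75300635e-05, 2.59416338e-01]), np.float64(0.006023938359725953))
basket (array([ 0.64834431, -0.01130652,  0.05327614]), np.float64(0.012563945880999355))
skim (array([0.65155956, 0.19420343, 0.05362316]), np.float64(0.0063200962972727506))
jar (array([ 4.21411329e-01, -8.61836409e-02, -2.93553980e-05]), np.float64(0.009344383822880883))
mould [0.44845985 0.04088354 0.        ]
```

View pics/c1.png

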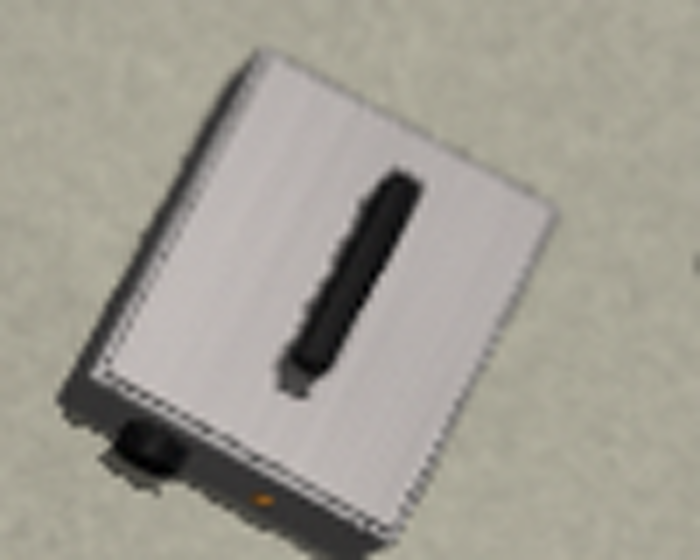

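View pics/c2.png

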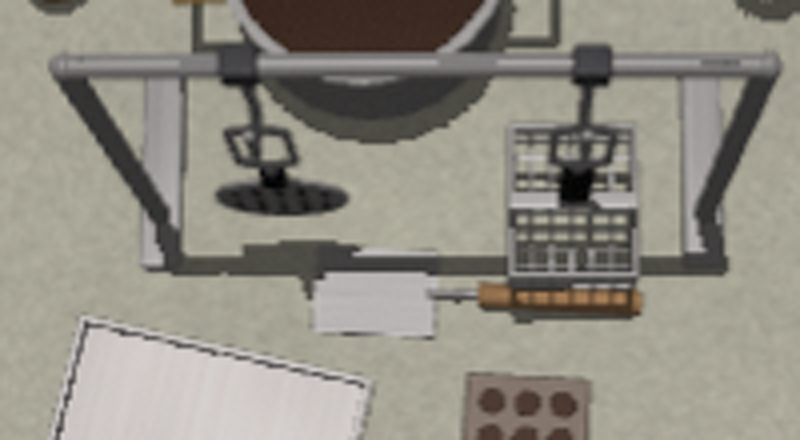

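View pics/c3.png

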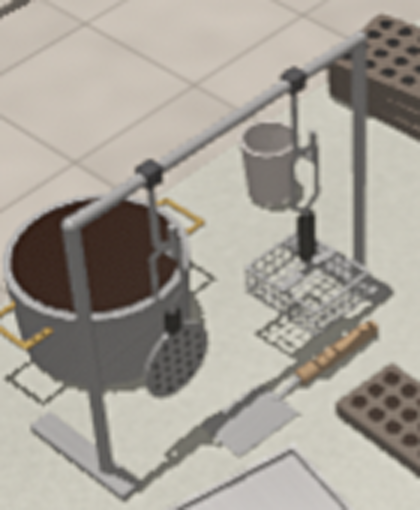

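View pics/c4.png

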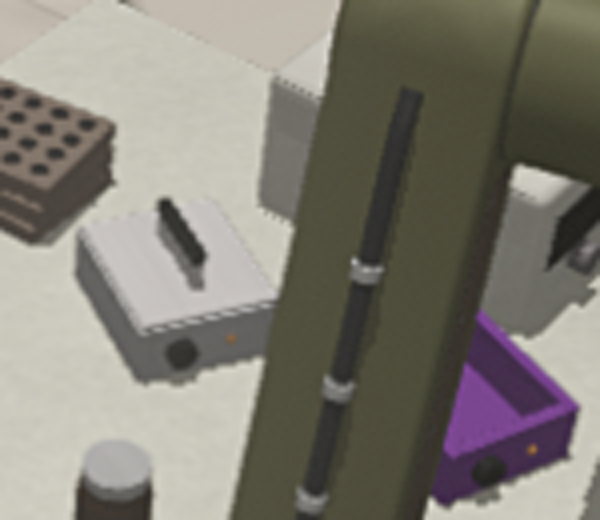

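View pics/c5.png

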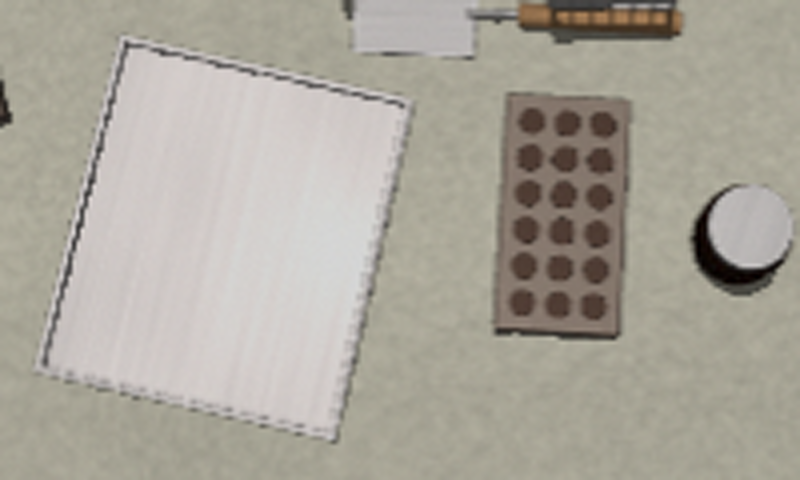

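```bash
cat > fit.py <<'E'
from h import *
from scipy.optimize import least_squares
def un(pts,x0,y0,s): return (np.array(pts,float)+.5)/s-.5+[x0,y0]
def fit(obs,x0):
    # obs list (cam,pix Nx2,local Nx3)
    def res(v):
        r=[]
        for c,p,l in obs:
            P=R.from_euler('z',v[2]).apply(l)+[v[0],v[1],0]
            r.append((proj(c,P)-p).ravel())
        return np.concatenate(r)
    s=least_squares(res,x0); print(np.round(s.x,4),'yawdeg',round(np.degrees(s.x[2]),2),'res',np.round(s.fun,1)); return s.x
# lid: robot x is up in image, y left
L=lambda sx,sy,z:[[a*sx/2,b*sy/2,z] for a,b in((1,1),(1,-1),(-1,1),(-1,-1))]
print('lid');lp=un([(262,50),(557,208),(95,375),(392,540)],425,185,7)
fit([('top',lp,L(.152,.132,.065))],[.58,-.38,-.4])
sp=un([(80,230),(280,300),(145,332)],340,130,4)
print('tray');tp=un([(122,38),(412,102),(38,373),(334,440)],190,220,4)
fit([('top',tp,L(.25,.22,.014))],[.43,.28,-.2])
print('rack')
rt=un([(237,62),(592,62)],200,150,4);rs=un([(149,173),(293,78)],200,140,3)
l=[[0,.1,.355],[0,-.1,.355]]
fit([('top',rt,l),('side',rs,l)],[.65,.08,0]);fit([('top',rt,l)],[.65,.08,0]);fit([('side',rs,l)],[.65,.08,0])
print('basket');bt=un([(508,124),(637,124)],200,150,4)
fit([('top',bt,L(.11,.09,.103)[:2])],[.65,-.01,0])
E
python3 fit.py
```

```text
lid
[ 0.5684 -0.3682 -0.5258] yawdeg -30.13 res [ 0.4  0.7 -0.8  0.2  0.6  0.  -0.2 -0.9]
tray
[ 0.4367  0.2732 -0.2331] yawdeg -13.35 res [-0.4 -0.4  0.7 -0.5 -0.8  0.2  0.5  0.6]
rack
[ 0.6585  0.0954 -0.0163] yawdeg -0.93 res [ 0.2  0.1 -0.3 -0.1  0.1 -0.3  0.   0.2]
[ 0.6585  0.0952 -0.0179] yawdeg -1.02 res [ 0.2  0.  -0.2  0. ]
[ 0.6584  0.0957 -0.0126] yawdeg -0.72 res [ 0.1 -0.2 -0.1  0.2]
basket
[ 0.6406 -0.0049 -0.0159] yawdeg -0.91 res [-0.1  0.   0.1 -0. ]
```

```bash
cat >> h.py <<'E'
def rot(yaw,tilt,flip=False):
    # yaw: deg heading; tilt: deg below horizontal (90=down)
    y,t=np.radians([yaw,tilt])
    X=np.array([np.cos(t)*np.cos(y),np.cos(t)*np.sin(y),-np.sin(t)])
    Y=np.array([-np.sin(y),np.cos(y),0])*(-1 if flip else 1)
    return np.c_[X,Y,np.cross(X,Y)]
def plan(p,Rt):
    o=ctrl.get_obs(); C=R.from_euler('xyz',o['eef_rot'])
    t=C.inv().apply(np.array(p)-o['ee_pos'])/.025
    w=(C.inv()*R.from_matrix(Rt)).as_rotvec(degrees=True)/5
    print('t',round(o['time_s'],2),'trans',np.round(t,2).tolist(),'turn',np.round(w,2).tolist())
E
python3 - <<'E'
from h import *
o=ctrl.get_obs(); print(np.round(R.from_euler('xyz',o['eef_rot']).as_matrix(),3))
for f in(0,1): plan([.5684,-.3682,.22],rot(-30.1,90,f)); plan([.5684,-.3682,.098],rot(-30.1,90,f))
T=cv2.imread('pics/top0.png')
P=R.from_euler('z',-30.1,degrees=True).apply([[.045,.008,.105],[.045,-.008,.105],[-.045,.008,.105],[-.045,-.008,.105]])+[.5684,-.3682,0]
print((proj('top',P)-[425,185]+.5)*7-.5)
E
```

```text
[[ 0.     0.328 -0.945]
 [ 0.    -0.945 -0.328]
 [-1.    -0.    -0.   ]]
t 1.2 trans [0.18, -0.64, -16.66] turn [-26.16, -0.0, -0.0]
t 1.2 trans [5.06, -0.64, -16.66] turn [-26.16, -0.0, -0.0]
t 1.2 trans [0.18, -0.64, -16.66] turn [9.84, -0.0, 0.0]
t 1.2 trans [5.06, -0.64, -16.66] turn [9.84, -0.0, 0.0]
[[388.40541155 164.52176344]
 [424.24578541 183.8703446 ]
 [289.11746771 360.29162423]
 [325.33446609 379.94024404]]
```

>>> arm_command --deltas '[{"translation": [0, -0.05, -1.4], "turn": [-1.4, 0, 0]}, {"translation": [0, -0.1, -2.8], "turn": [-2.8, 0, 0]}, {"translation": [0, -0.16, -4.2], "turn": [-4.2, 0, 0]}, {"translation": [0, -0.2, -5.6], "turn": [-5.6, 0, 0]}, {"translation": [0, -0.27, -7], "turn": [-7, 0, 0]}, {"translation": [0, -0.32, -8.4], "turn": [-8.4, 0, 0]}, {"translation": [0, -0.38, -9.8], "turn": [-9.8, 0, 0]}, {"translation": [0, -0.43, -11.2], "turn": [-11.2, 0, 0]}, {"translation": [0, -0.5, -12.6], "turn": [-12.6, 0, 0]}, {"translation": [0, -0.55, -14], "turn": [-14, 0, 0]}, {"translation": [0, -0.6, -15.4], "turn": [-15.4, 0, 0]}, {"translation": [0, -0.64, -16.66], "turn": [-16.8, 0, 0]}]' --gripper 80 --force 40

```text
time_s: 2.2
ee_pos: [0.5703, -0.3669, 0.2244]
eef_rot: [2.391, 1.571, 1.056]
force: [-0.2, 0.2, 0.5]
grip_width: 0.0798
```

```bash
python3 - <<'E'
from h import *
plan([.5684,-.3682,.22],rot(-30.1,90)); print(ctrl.get_obs()['qpos'])
E
```

```text
t 2.2 trans [0.17, -0.08, 0.03] turn [-9.28, -0.0, -0.0]
[-6.25702319e-01  5.96076395e-01  1.09945586e+00  9.51358148e-05
  1.44607091e+00 -8.61292528e-01]
```

>>> arm_command --deltas '[{"translation": [0, -0.08, 0.03], "turn": [-1.4, 0, 0]}, {"translation": [0, -0.08, 0.03], "turn": [-2.8, 0, 0]}, {"translation": [0, -0.08, 0.03], "turn": [-4.2, 0, 0]}, {"translation": [0, -0.08, 0.03], "turn": [-5.6, 0, 0]}, {"translation": [0.5, -0.08, 0.03], "turn": [-7, 0, 0]}, {"translation": [1, -0.08, 0.03], "turn": [-8.4, 0, 0]}, {"translation": [1.5, -0.08, 0.03], "turn": [-9.28, 0, 0]}, {"translation": [2, -0.08, 0.03], "turn": [-9.28, 0, 0]}, {"translation": [2, -0.08, 0.03], "turn": [-9.28, 0, 0]}, {"translation": [2, -0.08, 0.03], "turn": [-9.28, 0, 0]}]'

```text
time_s: 3.03
ee_pos: [0.5666, -0.3692, 0.174]
eef_rot: [3.015, 1.57, 2.48]
force: [-0.1, 0.4, -0.0]
grip_width: 0.08
```

```bash
python3 - <<'E'
from h import *
plan([.5684,-.3682,.098],rot(-30.1,90)); print(ctrl.get_obs()['qpos'])
a=snap('side','s1');b=snap('top','t1')
crop(a[:,:,::-1],320,100,470,250,4,'c6')
E
```

```text
t 3.03 trans [3.04, 0.07, 0.05] turn [-0.11, -0.01, -0.0]
[-6.31654070e-01  6.25380977e-01  1.16985290e+00  3.45162906e-05
  1.34749815e+00 -1.66764827e+00]
```

View pics/c6.png

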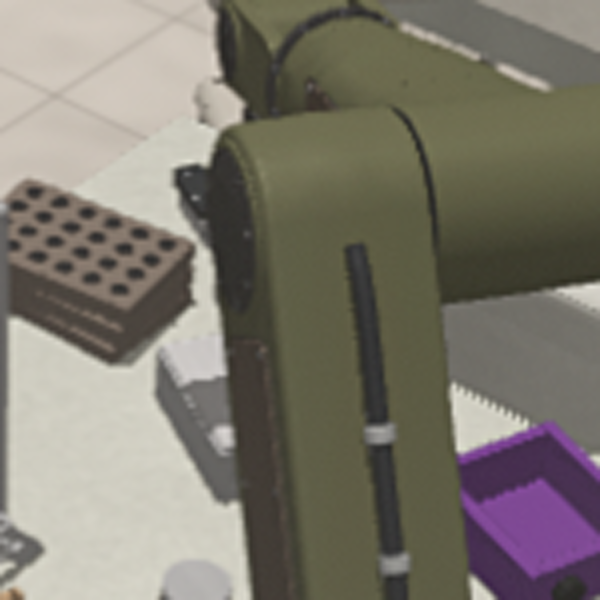

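View pics/t1.png

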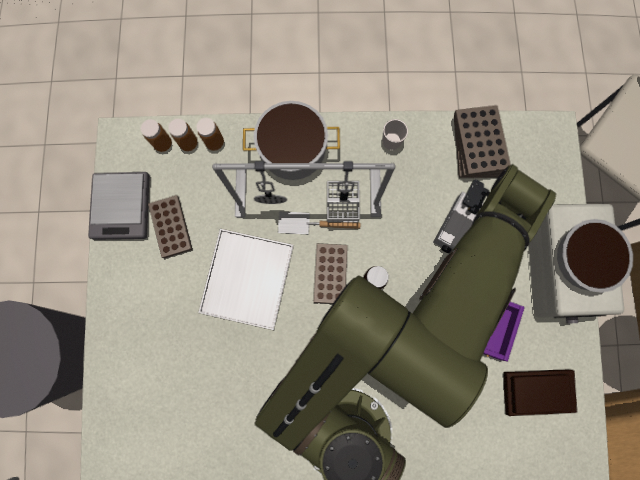

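>>> arm_command --deltas '[{"translation": [0.6, 0.07, 0.05], "turn": [-0.1, 0, 0]}, {"translation": [1.2, 0.07, 0.05], "turn": [-0.1, 0, 0]}, {"translation": [1.8, 0.07, 0.05], "turn": [-0.1, 0, 0]}, {"translation": [2.3, 0.07, 0.05], "turn": [-0.1, 0, 0]}, {"translation": [2.7, 0.07, 0.05], "turn": [-0.1, 0, 0]}, {"translation": [3.04, 0.07, 0.05], "turn": [-0.1, 0, 0]}, {"translation": [3.04, 0.07, 0.05], "turn": [-0.1, 0, 0]}, {"translation": [3.04, 0.07, 0.05], "turn": [-0.1, 0, 0]}]'

```text
time_s: 3.8
ee_pos: [0.5687, -0.3685, 0.0986]
eef_rot: [0.305, 1.571, -0.218]
force: [0.4, -0.2, 0.3]
grip_width: 0.0799
```

>>> arm_command --deltas '[{"translation": [0, 0, 0], "turn": [0, 0, 0]}, {"translation": [0, 0, 0], "turn": [0, 0, 0]}, {"translation": [0, 0, 0], "turn": [0, 0, 0]}, {"translation": [0, 0, 0], "turn": [0, 0, 0]}, {"translation": [0, 0, 0], "turn": [0, 0, 0]}, {"translation": [0, 0, 0], "turn": [0, 0, 0]}, {"translation": [0, 0, 0], "turn": [0, 0, 0]}, {"translation": [0, 0, 0], "turn": [0, 0, 0]}]' --gripper 4 --force 40

```text
time_s: 4.47
ee_pos: [0.5687, -0.3684, 0.0985]
eef_rot: [-1.376, 1.571, -1.899]
force: [0.5, 0.1, 0.2]
grip_width: 0.03
```

Still closing (30 mm); wait further.

>>> arm_command --deltas '[{"translation": [0, 0, 0], "turn": [0, 0, 0]}, {"translation": [0, 0, 0], "turn": [0, 0, 0]}, {"translation": [0, 0, 0], "turn": [0, 0, 0]}, {"translation": [0, 0, 0], "turn": [0, 0, 0]}, {"translation": [0, 0, 0], "turn": [0, 0, 0]}]'

```text
time_s: 4.88
ee_pos: [0.5686, -0.3684, 0.0984]
eef_rot: [1.84, 1.571, 1.317]
force: [-0.4, -0.3, -0.4]
grip_width: 0.0158
```

>>> arm_command --deltas '[{"translation": [-0.2, 0, 0], "turn": [0, 0, 0]}, {"translation": [-0.5, 0, 0], "turn": [0, 0, 0]}, {"translation": [-0.8, 0, 0], "turn": [0, 0, 0]}, {"translation": [-1.2, 0, 0], "turn": [0, 0, 0]}, {"translation": [-1.6, 0, 0], "turn": [0, 0, 0]}, {"translation": [-2, 0, 0], "turn": [0, 0, 0]}, {"translation": [-2, 0, 0], "turn": [0, 0, 0]}]'

```text
time_s: 5.47
ee_pos: [0.5694, -0.3689, 0.1516]
eef_rot: [-0.103, 1.567, -0.626]
force: [0.1, -0.8, -2.6]
grip_width: 0.0158
```

```bash
python3 - <<'E'
from h import *
plan([.43,-.3,.22],rot(-30.1,90));plan([.4367,.2732,.22],rot(-13.35,90)); o=ctrl.get_obs();print(o['qpos'],o['force'],o['moment'])
a=snap('side','s2');b=snap('top','t2')
crop(b[:,:,::-1],400,140,560,260,5,'c7')
E
```

```text
t 5.47 trans [-2.76, -0.4, -6.19] turn [0.03, 0.04, 0.0]
t 5.47 trans [-2.81, 19.6, -17.42] turn [-3.32, 0.04, 0.01]
[-6.28829568e-01  6.45827193e-01  1.19015383e+00  9.97069230e-06
  1.30170878e+00 -1.67655606e+00] [ 0.0512423  -0.80818468 -2.59126448] [ 0.00672496 -0.12697689  0.01184657]
```

View pics/c7.png

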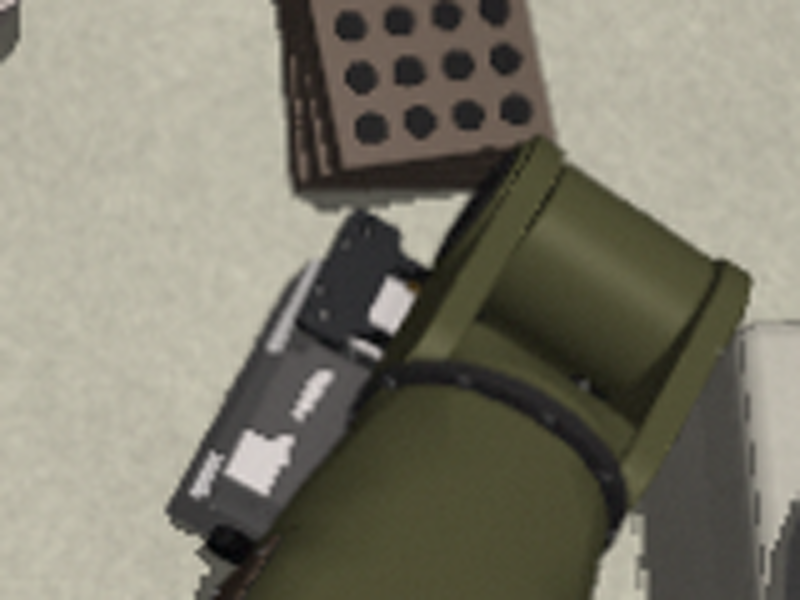

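>>> arm_command --deltas '[{"translation": [-0.6, -0.05, -0.6], "turn": [0, 0, 0]}, {"translation": [-1.2, -0.15, -1.5], "turn": [0, 0, 0]}, {"translation": [-1.8, -0.2, -2.6], "turn": [0, 0, 0]}, {"translation": [-2.3, -0.3, -3.8], "turn": [0, 0, 0]}, {"translation": [-2.7, -0.4, -5], "turn": [0, 0, 0]}, {"translation": [-2.8, -0.3, -6.1], "turn": [0, 0, 0]}, {"translation": [-2.8, 0.5, -6.7], "turn": [-0.3, 0, 0]}, {"translation": [-2.8, 1.5, -7.3], "turn": [-0.5, 0, 0]}, {"translation": [-2.8, 2.5, -7.85], "turn": [-0.7, 0, 0]}, {"translation": [-2.8, 3.5, -8.4], "turn": [-0.9, 0, 0]}, {"translation": [-2.8, 4.5, -9], "turn": [-1.1, 0, 0]}, {"translation": [-2.8, 5.5, -9.5], "turn": [-1.3, 0, 0]}]'

```text
time_s: 6.57
ee_pos: [0.431, -0.1292, 0.2181]
eef_rot: [-3.089, 1.57, 2.785]
force: [0.5, -0.8, -3.6]
grip_width: 0.0156
```

```bash
python3 - <<'E'
from h import *
plan([.4367,.2732,.22],rot(-13.35,90)); o=ctrl.get_obs();print(o['qpos'],o['force'],o['moment'],o['ee_pos'])
a=snap('side','s3');b=snap('top','t3')
E
```

```text
t 6.57 trans [-0.07, 14.86, -6.19] turn [-2.02, -0.01, -0.0]
[-3.72585164e-01  8.12204813e-02  1.79675143e+00 -1.12984022e-05
  1.26428272e+00 -1.53431295e+00] [ 0.54035819 -0.75988262 -3.64738652] [ 0.03670001 -0.17661569  0.0175724 ] [ 0.43099046 -0.12915519  0.2180716 ]
```

View pics/s3.png

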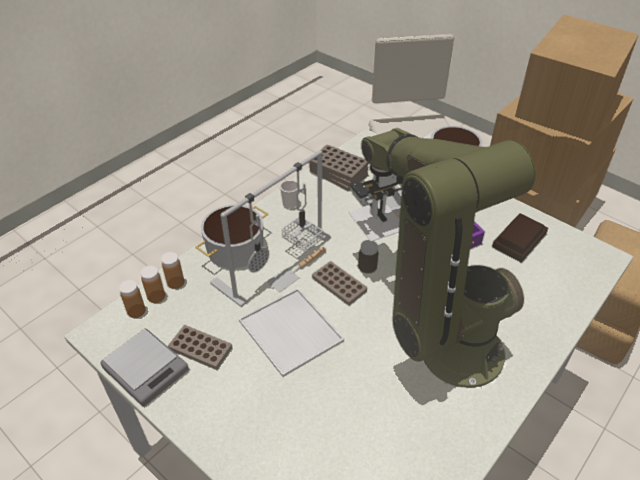

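>>> arm_command --deltas '[{"translation": [0, 1.1, -0.46], "turn": [-0.1, 0, 0]}, {"translation": [0, 2.3, -0.95], "turn": [-0.3, 0, 0]}, {"translation": [0, 3.6, -1.5], "turn": [-0.5, 0, 0]}, {"translation": [0, 4.9, -2.04], "turn": [-0.7, 0, 0]}, {"translation": [0, 6.2, -2.6], "turn": [-0.9, 0, 0]}, {"translation": [0, 7.5, -3.1], "turn": [-1.1, 0, 0]}, {"translation": [0, 8.8, -3.7], "turn": [-1.3, 0, 0]}, {"translation": [0, 10.1, -4.2], "turn": [-1.5, 0, 0]}, {"translation": [0, 11.4, -4.75], "turn": [-1.7, 0, 0]}, {"translation": [0, 12.7, -5.3], "turn": [-1.9, 0, 0]}, {"translation": [0, 13.9, -5.8], "turn": [-2.0, 0, 0]}, {"translation": [0, 14.8, -6.19], "turn": [-2.02, 0, 0]}]'

```text
time_s: 7.67
ee_pos: [0.4369, 0.2724, 0.2179]
eef_rot: [-2.597, 1.57, -2.829]
force: [-0.5, -0.9, -3.3]
grip_width: 0.0157
```

>>> arm_command --deltas '[{"translation": [0.2, 0, 0], "turn": [0, 0, 0]}, {"translation": [0.8, 0, 0], "turn": [0, 0, 0]}, {"translation": [1.5, 0, 0], "turn": [0, 0, 0]}, {"translation": [2.2, 0, 0], "turn": [0, 0, 0]}, {"translation": [2.9, 0, 0], "turn": [0, 0, 0]}, {"translation": [3.5, 0, 0], "turn": [0, 0, 0]}, {"translation": [4, 0, 0], "turn": [0, 0, 0]}, {"translation": [4.2, 0, 0], "turn": [0, 0, 0]}, {"translation": [4.2, 0, 0], "turn": [0, 0, 0]}, {"translation": [4.2, 0, 0], "turn": [0, 0, 0]}]'

```text
time_s: 8.5
ee_pos: [0.4373, 0.2701, 0.1137]
eef_rot: [-1.773, 1.571, -2.007]
force: [-0.1, -0.0, -2.8]
grip_width: 0.0158
```

```bash
python3 - <<'E'
from h import *
plan([.4367,.2732,.051],rot(-13.35,90)); o=ctrl.get_obs();print(o['qpos'],o['force'],o['moment'],o['ee_pos'])
a=snap('side','s4');b=snap('top','t4')
crop(a[:,:,::-1],200,220,370,390,3.5,'c8')
E
```

```text
t 8.5 trans [2.51, 0.11, -0.05] turn [-0.01, -0.0, 0.0]
[ 4.82089371e-01  3.43655973e-01  1.74014429e+00 -3.81732193e-05
  1.05783588e+00 -8.54823435e-01] [-0.09901933 -0.01135956 -2.76392731] [ 0.03449156 -0.12664024 -0.01508555] [0.43733439 0.2701422  0.11369503]
```

View pics/c8.png

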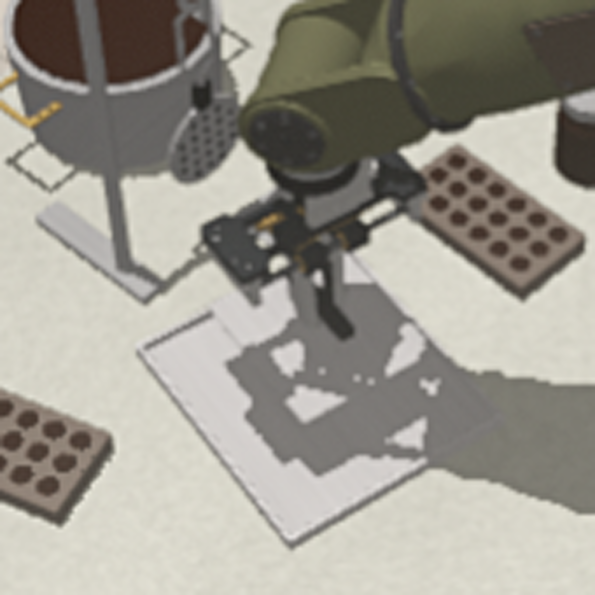

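View pics/t4.png

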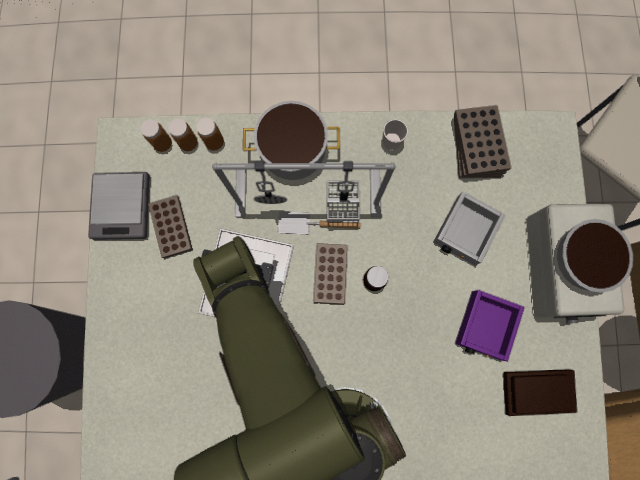

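>>> arm_command --deltas '[{"translation": [0.5, 0.1, -0.05], "turn": [0, 0, 0]}, {"translation": [1, 0.1, -0.05], "turn": [0, 0, 0]}, {"translation": [1.4, 0.1, -0.05], "turn": [0, 0, 0]}, {"translation": [1.7, 0.1, -0.05], "turn": [0, 0, 0]}, {"translation": [1.95, 0.1, -0.05], "turn": [0, 0, 0]}, {"translation": [2.15, 0.1, -0.05], "turn": [0, 0, 0]}, {"translation": [2.3, 0.1, -0.05], "turn": [0, 0, 0]}, {"translation": [2.42, 0.1, -0.05], "turn": [0, 0, 0]}, {"translation": [2.5, 0.1, -0.05], "turn": [0, 0, 0]}, {"translation": [2.53, 0.1, -0.05], "turn": [0, 0, 0]}, {"translation": [2.53, 0.1, -0.05], "turn": [0, 0, 0]}]'

```text
time_s: 9.52
ee_pos: [0.4365, 0.2732, 0.0504]
eef_rot: [0.667, 1.57, 0.434]
force: [-0.2, 0.2, -2.8]
grip_width: 0.0155
```

```bash
python3 - <<'E'
from h import *
o=ctrl.get_obs();print(o['force'],o['moment'],o['ee_pos'])
E
```

```text
[-0.21620842  0.20857349 -2.76076512] [ 0.0527331  -0.16347686  0.00119472] [0.43653405 0.27320859 0.05042881]
```

Not yet resting; nudge down.

>>> arm_command --deltas '[{"translation": [0.04, 0, 0], "turn": [0, 0, 0]}, {"translation": [0.08, 0, 0], "turn": [0, 0, 0]}, {"translation": [0.12, 0, 0], "turn": [0, 0, 0]}, {"translation": [0.12, 0, 0], "turn": [0, 0, 0]}, {"translation": [0.12, 0, 0], "turn": [0, 0, 0]}]'

```text
time_s: 9.93
ee_pos: [0.4369, 0.2732, 0.0502]
eef_rot: [0.469, 1.569, 0.235]
force: [-15.6, -10.6, 38.3]
grip_width: 0.0157
```

>>> arm_command --deltas '[{"translation": [-0.1, 0, 0], "turn": [0, 0, 0]}, {"translation": [-0.1, 0, 0], "turn": [0, 0, 0]}, {"translation": [-0.1, 0, 0], "turn": [0, 0, 0]}]'

```text
time_s: 10.18
ee_pos: [0.4368, 0.2733, 0.0502]
eef_rot: [0.727, 1.57, 0.493]
force: [-2.4, -1.3, 7.5]
grip_width: 0.0153
```

>>> arm_command --deltas '[{"translation": [0, 0, 0], "turn": [0, 0, 0]}, {"translation": [0, 0, 0], "turn": [0, 0, 0]}, {"translation": [0, 0, 0], "turn": [0, 0, 0]}, {"translation": [0, 0, 0], "turn": [0, 0, 0]}, {"translation": [0, 0, 0], "turn": [0, 0, 0]}, {"translation": [0, 0, 0], "turn": [0, 0, 0]}]' --gripper 60

```text
time_s: 10.68
ee_pos: [0.4364, 0.2731, 0.0496]
eef_rot: [-2.566, 1.571, -2.799]
force: [0.2, -0.1, 0.0]
grip_width: 0.0526
```

>>> arm_command --deltas '[{"translation": [-0.6, 0, 0], "turn": [0, 0, 0]}, {"translation": [-1.6, 0, 0], "turn": [0, 0, 0]}, {"translation": [-2.8, 0, 0], "turn": [0, 0, 0]}, {"translation": [-4, 0, 0], "turn": [0, 0, 0]}, {"translation": [-5.2, 0, 0], "turn": [0, 0, 0]}, {"translation": [-6, 0, 0], "turn": [0, 0, 0]}, {"translation": [-6, 0, 0], "turn": [0, 0, 0]}]'

```text
time_s: 11.27
ee_pos: [0.4377, 0.2738, 0.204]
eef_rot: [0.723, 1.564, 0.489]
force: [-1.0, 0.3, 0.6]
grip_width: 0.0598
```

```bash
python3 - <<'E'
from h import *
for y in(0,-1):
  plan([.53,-.0044,.20],rot(-.9,43)); plan([.50,-.0044,.28],rot(-.9,43,True))
o=ctrl.get_obs();print(o['qpos'],o['force'],o['ee_pos'])
a=snap('side','s5');b=snap('top','t5')
crop(b[:,:,::-1],425,175,525,265,7,'c9'); crop(a[:,:,::-1],220,220,360,390,3.5,'c10')
E
```

```text
t 11.27 trans [0.15, -9.97, 6.17] turn [-2.37, -9.3, 0.98]
t 11.27 trans [-3.06, -10.24, 5.01] turn [30.91, 1.41, 13.34]
t 11.27 trans [0.15, -9.97, 6.17] turn [-2.37, -9.3, 0.98]
t 11.27 trans [-3.06, -10.24, 5.01] turn [30.91, 1.41, 13.34]
[ 4.88121040e-01  2.39298035e-01  1.64681435e+00  9.17477066e-06
  1.24883121e+00 -8.49295344e-01] [-1.02126604  0.3111142   0.55378992] [0.43766525 0.27383216 0.20402191]
```

View pics/c9.png

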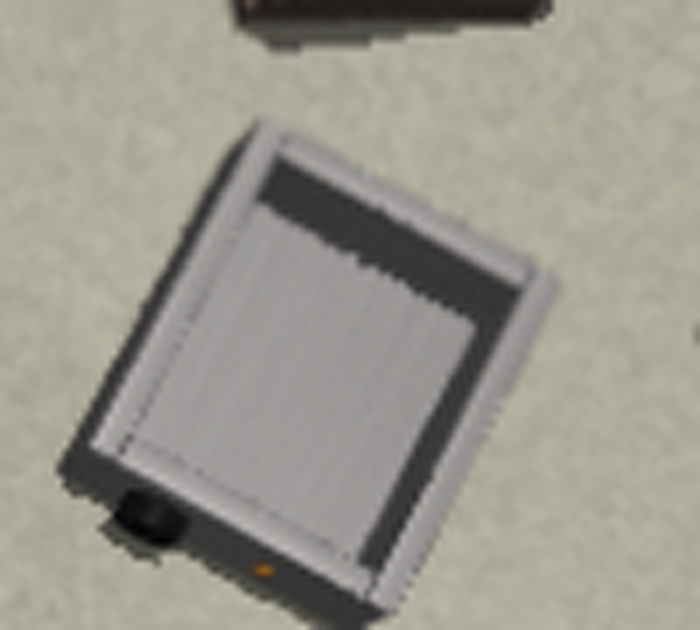

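View pics/c10.png

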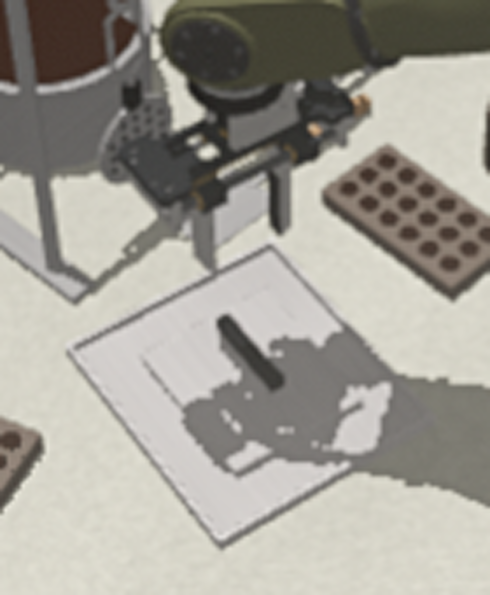

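View pics/s5.png

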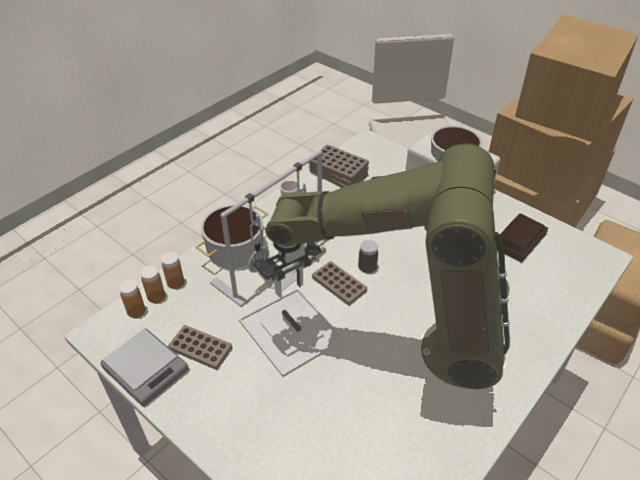

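```bash
cat >> fit.py <<'E'
print('tank');tk=un([(262,120),(557,278),(93,449),(390,610)],425,175,7)
fit([('top',tk,L(.16,.14,.06))],[.58,-.38,-.5])
E
python3 fit.py | tail -3; python3 - <<'E'
from h import *
plan([.46,-.0044,.235],rot(-.9,42))
E
```

```text
[ 0.6406 -0.0049 -0.0159] yawdeg -0.91 res [-0.1  0.   0.1 -0. ]
tank
[ 0.5692 -0.3695 -0.5248] yawdeg -30.07 res [-0.3 -0.9  0.8 -0.2 -1.   0.1  0.6  1. ]
t 11.37 trans [-1.41, -10.58, 3.48] turn [-2.35, -9.55, 1.04]
```

>>> arm_command --deltas '[{"translation": [-0.3, -1, 0.3], "turn": [-0.2, -0.9, 0.1]}, {"translation": [-0.5, -2.2, 0.7], "turn": [-0.5, -1.9, 0.2]}, {"translation": [-0.7, -3.4, 1.1], "turn": [-0.75, -3, 0.3]}, {"translation": [-0.9, -4.6, 1.5], "turn": [-1, -4.1, 0.45]}, {"translation": [-1.1, -5.8, 1.9], "turn": [-1.3, -5.2, 0.57]}, {"translation": [-1.3, -7, 2.3], "turn": [-1.5, -6.3, 0.7]}, {"translation": [-1.4, -8.2, 2.7], "turn": [-1.8, -7.4, 0.8]}, {"translation": [-1.4, -9.3, 3.1], "turn": [-2.1, -8.5, 0.9]}, {"translation": [-1.4, -10.2, 3.4], "turn": [-2.35, -9.5, 1.04]}, {"translation": [-1.4, -10.58, 3.48], "turn": [-2.35, -9.55, 1.04]}, {"translation": [-1.4, -10.58, 3.48], "turn": [-2.35, -9.55, 1.04]}]'

```text
time_s: 12.28
ee_pos: [0.4589, -0.006, 0.2329]
eef_rot: [-0.002, 0.734, -0.019]
force: [-0.4, 0.7, -0.3]
grip_width: 0.06
```

```bash
python3 - <<'E'
from h import *
plan([.569,-.0044,.219],rot(-.9,42)); plan([.643,-.0044,.151],rot(-.9,42))
o=ctrl.get_obs();print(o['qpos'],o['force'],o['ee_pos'])
a=snap('side','s6');b=snap('top','t6')
crop(b[:,:,::-1],200,140,400,280,4,'c11'); crop(a[:,:,::-1],240,130,420,280,4,'c12')
E
```

```text
t 12.28 trans [3.64, 0.14, 2.54] turn [-0.01, -0.02, 0.03]
t 12.28 trans [7.66, 0.2, 2.5] turn [-0.01, -0.02, 0.03]
[-0.14411972 -0.28196374  2.29141513  0.30580547  0.313305   -1.94830476] [-0.4070104   0.71512203 -0.30265526] [ 0.4589334  -0.00602628  0.23293057]
```

View pics/c11.png

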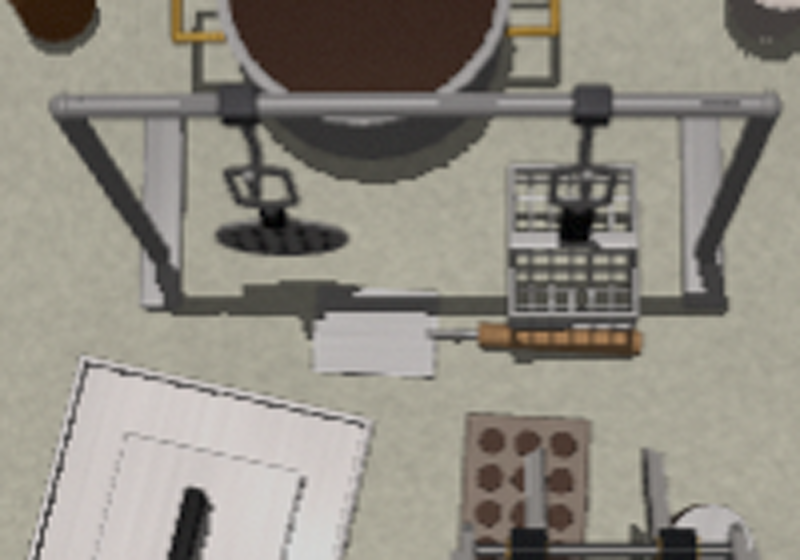

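View pics/c12.png

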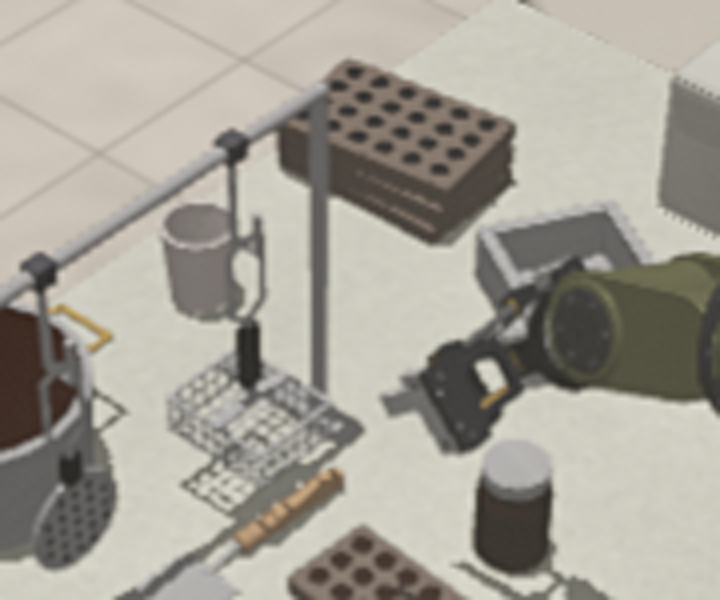

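```bash
python3 - <<'E'
from h import *
from fit import un
s=un([(248,354)],240,130,4)[0];t=un([(576,223)],200,140,4)[0]
print(tri(s,t))
P=[[.643,-.0044,z] for z in(.119,.151,.183)]
print((proj('side',P)-[240,130]+.5)*4-.5,(proj('top',P)-[200,140]+.5)*4-.5)
E
```

```text
lid
[ 0.5684 -0.3682 -0.5258] yawdeg -30.13 res [ 0.4  0.7 -0.8  0.2  0.6  0.  -0.2 -0.9]
tray
[ 0.4367  0.2732 -0.2331] yawdeg -13.35 res [-0.4 -0.4  0.7 -0.5 -0.8  0.2  0.5  0.6]
rack
[ 0.6585  0.0954 -0.0163] yawdeg -0.93 res [ 0.2  0.1 -0.3 -0.1  0.1 -0.3  0.   0.2]
[ 0.6585  0.0952 -0.0179] yawdeg -1.02 res [ 0.2  0.  -0.2  0. ]
[ 0.6584  0.0957 -0.0126] yawdeg -0.72 res [ 0.1 -0.2 -0.1  0.2]
basket
[ 0.6406 -0.0049 -0.0159] yawdeg -0.91 res [-0.1  0.   0.1 -0. ]
tank
[ 0.5692 -0.3695 -0.5248] yawdeg -30.07 res [-0.3 -0.9  0.8 -0.2 -1.   0.1  0.6  1. ]
(array([ 0.64232042, -0.00396117,  0.14949743]), np.float64(0.0031065473904496477))
[[250.3444715  381.28192275]
 [249.55554282 352.43521053]
 [248.75087791 322.93335726]] [[573.3905955  231.73145423]
 [575.44243223 219.4607793 ]
 [577.59288593 206.59823918]]
```

>>> arm_command --deltas '[{"translation": [0.8, 0.1, 1.2], "turn": [0, 0, 0]}, {"translation": [2, 0.15, 2.2], "turn": [0, 0, 0]}, {"translation": [3.2, 0.2, 2.5], "turn": [0, 0, 0]}, {"translation": [4.2, 0.2, 2.5], "turn": [0, 0, 0]}, {"translation": [5.0, 0.2, 2.5], "turn": [0, 0, 0]}, {"translation": [5.7, 0.2, 2.5], "turn": [0, 0, 0]}, {"translation": [6.3, 0.2, 2.5], "turn": [0, 0, 0]}, {"translation": [6.9, 0.2, 2.5], "turn": [0, 0, 0]}, {"translation": [7.4, 0.2, 2.5], "turn": [0, 0, 0]}, {"translation": [7.66, 0.2, 2.5], "turn": [0, 0, 0]}, {"translation": [7.66, 0.2, 2.5], "turn": [0, 0, 0]}, {"translation": [7.66, 0.2, 2.5], "turn": [0, 0, 0]}]'

```text
time_s: 13.38
ee_pos: [0.6437, -0.0013, 0.1517]
eef_rot: [0.0, 0.736, -0.014]
force: [-0.7, -0.2, -0.8]
grip_width: 0.0599
```

```bash
python3 - <<'E'
from h import *
plan([.643,-.0044,.151],rot(-.9,42))
o=ctrl.get_obs();print(o['qpos'],o['force'],o['ee_pos'])
a=snap('side','s7');crop(a[:,:,::-1],240,130,420,280,4,'c13')
E
```

```text
t 13.38 trans [0.0, -0.12, -0.04] turn [0.01, -0.04, -0.01]
[-0.07705826  0.3021014   1.92505699  0.52193942  0.09312972 -2.13268752] [-0.69275751 -0.17212732 -0.84387247] [ 0.64368745 -0.00128942  0.15174358]
```

View pics/c13.png

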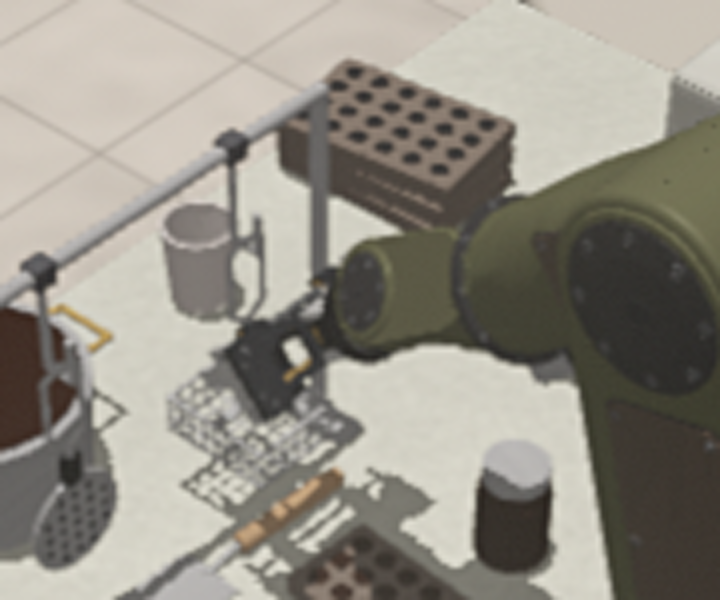

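>>> arm_command --deltas '[{"translation": [0, -0.12, 0], "turn": [0, 0, 0]}, {"translation": [0, -0.12, 0], "turn": [0, 0, 0]}, {"translation": [0, -0.12, 0], "turn": [0, 0, 0]}, {"translation": [0, -0.12, 0], "turn": [0, 0, 0]}, {"translation": [0, -0.12, 0], "turn": [0, 0, 0]}, {"translation": [0, -0.12, 0], "turn": [0, 0, 0]}, {"translation": [0, -0.12, 0], "turn": [0, 0, 0]}, {"translation": [0, -0.12, 0], "turn": [0, 0, 0]}, {"translation": [0, -0.12, 0], "turn": [0, 0, 0]}, {"translation": [0, -0.12, 0], "turn": [0, 0, 0]}]' --gripper 10 --force 45

```text
time_s: 14.27
ee_pos: [0.6441, -0.0052, 0.153]
eef_rot: [-0.001, 0.734, -0.016]
force: [-0.4, 1.2, 2.2]
grip_width: 0.0215
```

```bash
python3 - <<'E'
from h import *
o=ctrl.get_obs();p=o['ee_pos'];C=R.from_euler('xyz',o['eef_rot']).as_matrix();print(o['qpos'],o['force'],p,np.round(C,3).tolist())
plan(p+[0,0,.052],C);plan(p+[-.08,0.0013,.052],C);
E
```

```text
[-0.08492843  0.3005558   1.92472453  0.56828763  0.09525001 -2.18382157] [-0.39646752  1.17975791  2.18660598] [ 0.64405322 -0.00517138  0.15302896] [[0.743, 0.016, 0.67], [-0.012, 1.0, -0.01], [-0.67, -0.0, 0.743]]
t 14.27 trans [-1.39, -0.0, 1.54] turn [-0.0, 0.0, -0.0]
t 14.27 trans [-3.77, 0.0, -0.6] turn [-0.0, 0.0, -0.0]
```

>>> arm_command --deltas '[{"translation": [-0.1, 0, 0.11], "turn": [0, 0, 0]}, {"translation": [-0.3, 0, 0.33], "turn": [0, 0, 0]}, {"translation": [-0.5, 0, 0.55], "turn": [0, 0, 0]}, {"translation": [-0.7, 0, 0.78], "turn": [0, 0, 0]}, {"translation": [-0.9, 0, 1.0], "turn": [0, 0, 0]}, {"translation": [-1.1, 0, 1.22], "turn": [0, 0, 0]}, {"translation": [-1.3, 0, 1.44], "turn": [0, 0, 0]}, {"translation": [-1.39, 0, 1.54], "turn": [0, 0, 0]}, {"translation": [-1.39, 0, 1.54], "turn": [0, 0, 0]}, {"translation": [-1.39, 0, 1.54], "turn": [0, 0, 0]}, {"translation": [-1.39, 0, 1.54], "turn": [0, 0, 0]}]'

```text
time_s: 15.18
ee_pos: [0.6437, -0.0052, 0.204]
eef_rot: [-0.0, 0.735, -0.016]
force: [0.2, 0.7, -3.1]
grip_width: 0.0218
```

```bash
python3 - <<'E'
from h import *
o=ctrl.get_obs();print(o['qpos'],o['force'],o['moment'])
a=snap('side','s8');b=snap('top','t8')
o=ctrl.get_obs();p=o['ee_pos'];print(p,o['force'])
plan([.6441,-.005,.2045],rot(-.9,42));plan([.564,-.004,.2045],rot(-.9,42))
crop(a[:,:,::-1],240,130,420,280,4,'c14'); crop(b[:,:,::-1],200,140,400,280,4,'c15')
E
```

```text
[-0.08501618  0.21632207  1.88788245  0.249514    0.2091727  -1.86189388] [ 0.18883136  0.70576016 -3.07970808] [0.05157449 0.55010934 0.01115141]
[ 0.64374965 -0.00516427  0.20406034] [-0.38005309 -0.25449977 -3.66897677]
t 15.28 trans [-0.0, 0.01, 0.02] turn [0.0, -0.02, 0.0]
t 15.28 trans [-2.38, -0.0, -2.13] turn [0.0, -0.02, 0.0]
```

View pics/c14.png

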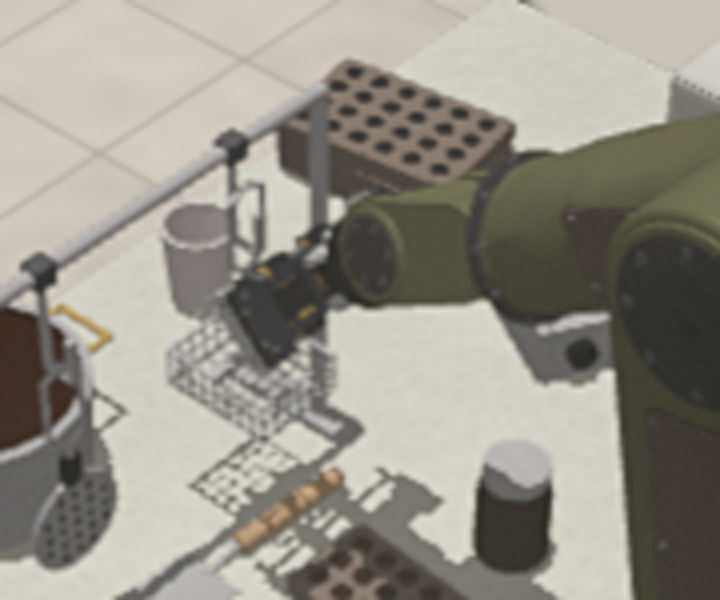

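View pics/c15.png

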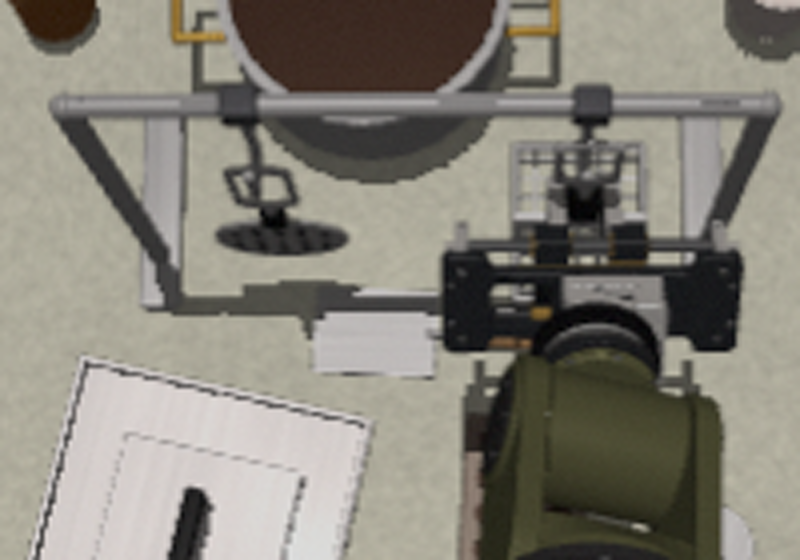

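>>> arm_command --deltas '[{"translation": [-0.15, 0, -0.13], "turn": [0, 0, 0]}, {"translation": [-0.45, 0, -0.4], "turn": [0, 0, 0]}, {"translation": [-0.8, 0, -0.72], "turn": [0, 0, 0]}, {"translation": [-1.2, 0, -1.07], "turn": [0, 0, 0]}, {"translation": [-1.6, 0, -1.43], "turn": [0, 0, 0]}, {"translation": [-2, 0, -1.79], "turn": [0, 0, 0]}, {"translation": [-2.4, 0, -2.15], "turn": [0, 0, 0]}, {"translation": [-2.75, 0, -2.46], "turn": [0, 0, 0]}, {"translation": [-2.98, 0, -2.67], "turn": [0, 0, 0]}, {"translation": [-2.98, 0, -2.67], "turn": [0, 0, 0]}, {"translation": [-2.98, 0, -2.67], "turn": [0, 0, 0]}]'

```text
time_s: 16.2
ee_pos: [0.544, -0.0037, 0.2054]
eef_rot: [-0.001, 0.733, -0.016]
force: [0.7, 0.0, -2.9]
grip_width: 0.0215
```

```bash
python3 - <<'E'
from h import *
o=ctrl.get_obs();print(o['qpos'],o['force'],o['moment'],o['ee_pos'])
a=snap('side','s9');b=snap('top','t9')
crop(a[:,:,::-1],240,130,440,280,4,'c16')
plan([.544,-.0035,.26],rot(-.9,42)); plan([.5,-.26,.29],rot(-30.1,42)); plan([.5692,-.3695,.29],rot(-30.1,42))
E
```

```text
[-0.10452252 -0.00654323  2.13518399  0.35637039  0.18900357 -1.98112742] [ 0.65037227  0.02963877 -2.90182137] [ 0.05911548  0.56146954 -0.01380521] [ 0.54404685 -0.00368794  0.2053806 ]
t 16.3 trans [-1.48, 0.01, 1.62] turn [0.0, -0.01, 0.0]
t 16.3 trans [-3.47, -10.28, 1.43] turn [3.91, -0.01, -4.34]
t 16.3 trans [-1.36, -14.62, 3.33] turn [3.91, -0.01, -4.34]
```

View pics/c16.png

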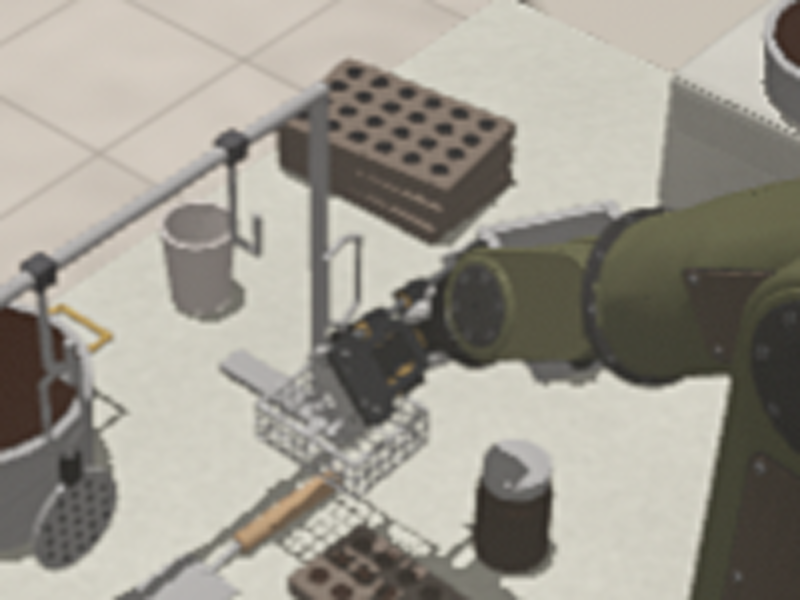

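View pics/t9.png

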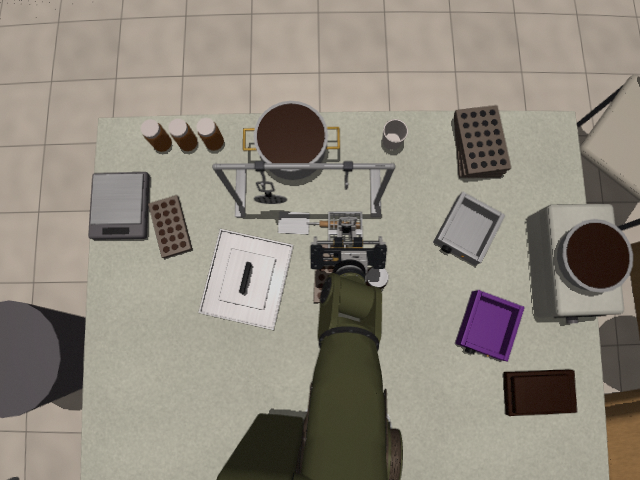

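```bash
cat > kin.py <<'E'
import numpy as np
from scipy.optimize import least_squares
from scipy.spatial.transform import Rotation as R
D=[([-1.30360743,.300454546,1.52160888,-2e-5,1.32068987],[.18012,-.519405,.223884]),
([-.6257023,.596076,1.099456,0,1.446071],[.5703,-.3669,.2244]),
([-.631654,.625381,1.169853,0,1.347498],[.5666,-.3692,.174]),
([.482089,.343656,1.740144,0,1.057836],[.437334,.270142,.113695]),
([.488121,.239298,1.646814,0,1.248831],[.437665,.273832,.204022]),
([-.372585,.0812205,1.7967514,0,1.264283],[.43099,-.129155,.218072]),
([-.6288296,.6458272,1.1901538,0,1.3017088],[.5694,-.3689,.1516]),
([-.1441197,-.2819637,2.2914151,.3058055,.313305],[.4589334,-.0060263,.2329306]),
([-.0770583,.3021014,1.925057,.5219394,.0931297],[.6436875,-.0012894,.1517436]),
([-.0849284,.3005558,1.9247246,.5682876,.09525],[.6440532,-.0051714,.153029]),
([-.0850162,.2163221,1.8878825,.249514,.2091727],[.6437,-.0052,.204]),
([-.1045225,-.0065432,2.135184,.3563704,.1890036],[.5440469,-.0036879,.2053806])]
def rz(a):return R.from_rotvec([0,0,a])
def ry(a):return R.from_rotvec([0,a,0])
def fk(v,q):
    a,h,L1,L2,e,d,Lt=v
    F=rz(q[0])*ry(q[1]+q[2]); W=F*rz(q[3])*ry(q[4])
    p=rz(q[0]).apply([a,d,h])+(rz(q[0])*ry(q[1])).apply([0,0,L1])+F.apply([e,0,L2])+W.apply([0,0,Lt])
    return p,W.apply([0,0,1])
f=lambda v:np.concatenate([fk(v,q)[0]-p for q,p in D])
S=least_squares(f,[0,.3,.4,.35,0,.036,.25]);V=S.x
if __name__=='__main__':
    print(np.round(V,4),'max res',abs(S.fun).max())
    for q,p in D[-5:]: print(fk(V,q)[1])
def ik(p,X,q0,n=5):
    # q1..q5 for tool axis X at p
    lo=[-3.03,-.79,.23,-1.04,0.];hi=[3.03,2.21,2.52,4.18,3.07]
    g=lambda q:np.r_[(fk(V,q)[0]-p)*5,fk(V,q)[1]-X]
    s=least_squares(g,np.clip(q0,np.array(lo)+1e-3,np.array(hi)-1e-3),bounds=(lo,hi)); return s.x,abs(s.fun).max()
E
python3 kin.py; python3 - <<'E'
from kin import *
for hd in(-30.1,):
  for tilt in (42,):
    for z in(.25,.2,.17,.15,.13,.11,.094):
      t,y=np.radians([tilt,hd]);X=[np.cos(t)*np.cos(y),np.cos(t)*np.sin(y),-np.sin(t)]
      for q0 in([-.62,.4,1.7,.3,.2],[-.62,.4,1.7,2.8,.2]):
        q,r=ik([.5692,-.3695,z],X,q0);print(z,np.round(q,3),round(r,4))
E
```

```text
[-1.000e-04  2.213e-01  4.243e-01  4.476e-01  4.100e-02  3.660e-02
  2.517e-01] max res 2.6393166867977325e-05
[ 0.74211628 -0.01393977 -0.67012619]
[ 0.74096558 -0.01070897 -0.67145762]
[ 0.74264115 -0.01185317 -0.66958466]
[ 0.74167684 -0.01174522 -0.67065454]
[ 0.74288224 -0.01202548 -0.6693141 ]
0.25 [-0.669  0.229  1.752  0.321  0.344] 0.0
0.25 [-0.669  0.229  1.752  0.321  0.344] 0.0
0.2 [-0.669  0.295  1.799  0.465  0.24 ] 0.0
0.2 [-0.669  0.295  1.799  0.465  0.24 ] 0.0
0.17 [-0.669  0.34   1.821  0.627  0.183] 0.0
0.17 [-0.669  0.34   1.821  0.627  0.183] 0.0
0.15 [-0.669  0.372  1.833  0.8    0.149] 0.0
0.15 [-0.669  0.372  1.833  0.8    0.149] 0.0
0.13 [-0.669  0.406  1.842  1.058  0.123] 0.0
0.13 [-0.669  0.406  1.842  1.058  0.123] 0.0
0.11 [-0.669  0.442  1.85   1.414  0.108] 0.0
0.11 [-0.669  0.442  1.85   1.414  0.108] 0.0
0.094 [-0.669  0.472  1.854  1.731  0.108] 0.0
0.094 [-0.669  0.472  1.854  1.731  0.108] 0.0
```

```bash
cat >> kin.py <<'E'
def W_(q): return (rz(q[0])*ry(q[1]+q[2])*rz(q[3])*ry(q[4]))
def q6off():
    q=D[0][0]; w=W_(q); y=w.inv().apply([.328,-.945,0]); return np.arctan2(y[1],y[0])-(-.0666)
OFF=q6off()
def q6of(q,Y):
    y=W_(q).inv().apply(Y); a=np.arctan2(y[1],y[0])-OFF; return (a+np.pi)%(2*np.pi)-np.pi
def scan(p,hd,tilt,q0=[-.62,.4,1.7,.3,.2]):
    t,y=np.radians([tilt,hd]);X=[np.cos(t)*np.cos(y),np.cos(t)*np.sin(y),-np.sin(t)]
    q,r=ik(p,X,q0); return np.r_[q,q6of(q,[-np.sin(y),np.cos(y),0])],r
E
python3 - <<'E'
from kin import *
print(q6of(D[8][0],[0.016,1,0]),'exp -2.133', q6of(D[7][0],[0.019,1,0]),'exp -1.948')
for hd in(-30,-33,-36,-39,-42):
  for tilt in (42,45,47,50):
    for z in(.2,.15,.094):
        q,r=scan([.5692,-.3695,z],hd,tilt);print(hd,tilt,z,np.round(q,2),round(r,4))
E
```

```text
-2.1316038634533774 exp -2.133 -1.9463692998056874 exp -1.948
-30 42 0.2 [-0.67  0.29  1.8   0.47  0.24 -2.13] 0.0
-30 42 0.15 [-0.67  0.37  1.83  0.81  0.15 -2.47] 0.0
-30 42 0.094 [-0.67  0.47  1.85  1.73  0.11  2.89] 0.0
-30 45 0.2 [-0.67  0.3   1.77  0.34  0.31 -1.99] 0.0
-30 45 0.15 [-0.67  0.37  1.8   0.5   0.21 -2.17] 0.0
-30 45 0.094 [-0.67  0.47  1.83  1.    0.12 -2.67] 0.0
-30 47 0.2 [-0.67  0.3   1.74  0.28  0.36 -1.93] 0.0
-30 47 0.15 [-0.67  0.38  1.78  0.39  0.26 -2.05] 0.0
-30 47 0.094 [-0.67  0.47  1.81  0.68  0.15 -2.35] 0.0
-30 50 0.2 [-0.66  0.31  1.71  0.21  0.43 -1.87] 0.0
-30 50 0.15 [-0.66  0.38  1.75  0.28  0.33 -1.94] 0.0
-30 50 0.094 [-0.66  0.47  1.78  0.42  0.22 -2.09] 0.0
-33 42 0.2 [-0.65  0.29  1.8   0.26  0.22 -1.87] 0.0
-33 42 0.15 [-0.65  0.37  1.83  0.5   0.11 -2.12] 0.0
-33 42 0.094 [-0.65  0.47  1.86  1.94  0.06  2.72] 0.0
-33 45 0.2 [-0.65  0.3   1.77  0.18  0.3  -1.79] 0.0
-33 45 0.15 [-0.65  0.37  1.8   0.28  0.19 -1.9 ] 0.0
-33 45 0.094 [-0.65  0.47  1.83  0.7   0.08 -2.32] 0.0
-33 47 0.2 [-0.65  0.3   1.74  0.14  0.35 -1.76] 0.0
-33 47 0.15 [
[... 1506 characters left out ...]
50 0.094 [-0.61  0.47  1.77 -0.22  0.2  -1.31] 0.0
-42 42 0.2 [-0.59  0.3   1.79 -0.46  0.24 -1.03] 0.0
-42 42 0.15 [-0.59  0.38  1.82 -0.78  0.15 -0.7 ] 0.0
-42 42 0.094 [-0.6   0.47  1.83 -1.04  0.09 -0.44] 0.028
-42 45 0.2 [-0.59  0.31  1.76 -0.33  0.31 -1.16] 0.0
-42 45 0.15 [-0.59  0.38  1.79 -0.49  0.21 -0.99] 0.0
-42 45 0.094 [-0.59  0.47  1.82 -0.97  0.12 -0.5 ] 0.0
-42 47 0.2 [-0.59  0.31  1.74 -0.27  0.36 -1.22] 0.0
-42 47 0.15 [-0.59  0.38  1.77 -0.38  0.26 -1.1 ] 0.0
-42 47 0.094 [-0.59  0.47  1.8  -0.66  0.15 -0.81] 0.0
-42 50 0.2 [-0.6   0.32  1.7  -0.21  0.44 -1.28] 0.0
-42 50 0.15 [-0.6   0.39  1.74 -0.27  0.33 -1.21] 0.0
-42 50 0.094 [-0.6   0.48  1.77 -0.41  0.22 -1.07] 0.0
```

```bash
python3 - <<'E'
from h import *
plan([.538,-.1,.23],rot(-9,43)); plan([.538,-.2,.24],rot(-18,45)); plan([.5724,-.3712,.24],rot(-33,47))
E
```

```text
t 16.3 trans [-0.81, -3.86, 0.6] turn [1.1, 0.19, -1.19]
t 16.3 trans [-1.03, -7.86, 0.94] turn [2.36, 0.59, -2.48]
t 16.3 trans [0.08, -14.68, 1.93] turn [4.51, 0.97, -4.58]
```

>>> arm_command --deltas '[{"translation": [-0.2, -0.5, 0.15], "turn": [0.1, 0, -0.1]}, {"translation": [-0.4, -1.6, 0.3], "turn": [0.4, 0.05, -0.4]}, {"translation": [-0.6, -2.8, 0.45], "turn": [0.75, 0.1, -0.8]}, {"translation": [-0.8, -4, 0.6], "turn": [1.1, 0.2, -1.2]}, {"translation": [-0.9, -5.2, 0.75], "turn": [1.5, 0.3, -1.6]}, {"translation": [-1, -6.5, 0.85], "turn": [1.95, 0.45, -2.1]}, {"translation": [-1.03, -7.8, 0.94], "turn": [2.36, 0.59, -2.5]}, {"translation": [-0.85, -9.1, 1.1], "turn": [2.75, 0.66, -2.9]}, {"translation": [-0.6, -10.4, 1.3], "turn": [3.15, 0.73, -3.3]}, {"translation": [-0.4, -11.7, 1.5], "turn": [3.55, 0.8, -3.7]}, {"translation": [-0.2, -12.9, 1.7], "turn": [3.95, 0.87, -4.05]}, {"translation": [0, -14, 1.83], "turn": [4.3, 0.93, -4.4]}]'

```text
time_s: 17.3
ee_pos: [0.5696, -0.3563, 0.2389]
eef_rot: [-0.002, 0.817, -0.557]
force: [-0.3, 0.5, -2.2]
grip_width: 0.0217
```

```bash
python3 - <<'E'
from h import *
o=ctrl.get_obs();print(o['qpos'],o['force'],o['ee_pos'])
plan([.5724,-.3712,.19],rot(-33,47))
E
```

```text
[-0.63309327  0.24143939  1.72630995  0.12730748  0.42454028 -1.74443286] [-0.27237466  0.46538745 -2.23810866] [ 0.56962539 -0.35630592  0.23890379]
t 17.3 trans [1.71, -0.45, -1.04] turn [0.18, 0.04, -0.15]
```

>>> arm_command --deltas '[{"translation": [0.4, -0.3, -0.2], "turn": [0.1, 0.02, -0.1]}, {"translation": [0.8, -0.45, -0.5], "turn": [0.18, 0.04, -0.15]}, {"translation": [1.2, -0.45, -0.75], "turn": [0.18, 0.04, -0.15]}, {"translation": [1.55, -0.45, -0.95], "turn": [0.18, 0.04, -0.15]}, {"translation": [1.71, -0.45, -1.04], "turn": [0.18, 0.04, -0.15]}, {"translation": [1.71, -0.45, -1.04], "turn": [0.18, 0.04, -0.15]}, {"translation": [1.71, -0.45, -1.04], "turn": [0.18, 0.04, -0.15]}, {"translation": [1.71, -0.45, -1.04], "turn": [0.18, 0.04, -0.15]}]'

```text
time_s: 17.97
ee_pos: [0.5722, -0.3689, 0.191]
eef_rot: [-0.0, 0.819, -0.572]
force: [0.1, 0.4, -3.3]
grip_width: 0.0214
```

```bash
python3 - <<'E'
from h import *
o=ctrl.get_obs();print(o['qpos'],o['force'],o['moment'],o['ee_pos'])
a=snap('side','s10');b=snap('top','t10')
crop(a[:,:,::-1],320,110,470,250,4,'c17');crop(b[:,:,::-1],400,160,540,280,5,'c18')
plan([.5724,-.3712,.15],rot(-33,47));plan([.5724,-.3712,.100],rot(-33,47))
E
```

```text
[-0.64464257  0.32035913  1.74661996  0.15376823  0.3279094  -1.76955149] [ 0.06437842  0.3593846  -3.25618919] [0.31874552 0.40738511 0.02856524] [ 0.57220165 -0.36885419  0.1909658 ]
t 18.07 trans [1.24, -0.07, -1.08] turn [0.03, 0.01, -0.03]
t 18.07 trans [2.7, -0.07, -2.45] turn [0.03, 0.01, -0.03]
```

View pics/c17.png

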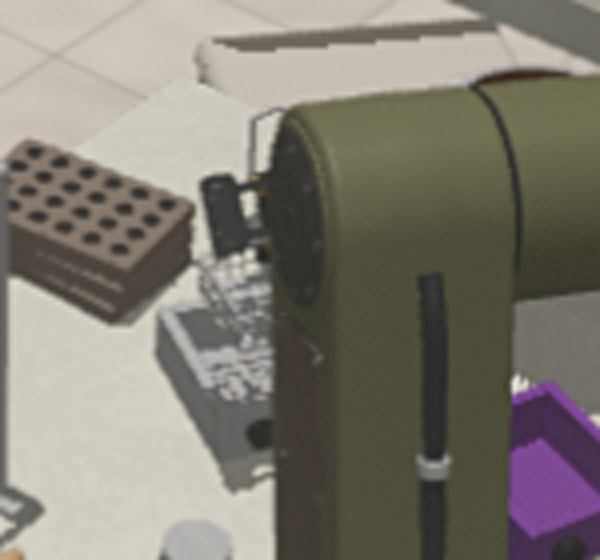

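View pics/c18.png

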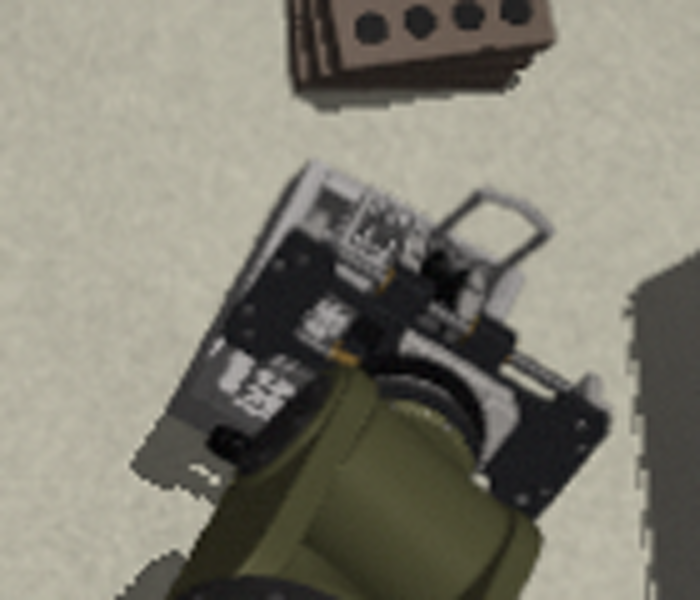

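```bash
cat > ov.py <<'E'
import sys
from h import *
def overlay(b,G,hd,lean,box,s,n,cam='top'):
    M=R.from_euler('zy',[hd,lean],degrees=True)
    im=cv2.resize(np.ascontiguousarray(b[box[1]:box[3],box[0]:box[2],::-1]),None,fx=s,fy=s,interpolation=cv2.INTER_CUBIC)
    def ln(P,col):
        q=(proj(cam,M.apply(np.array(P)-[0,0,.088])+G)-[box[0],box[1]]+.5)*s-.5
        cv2.polylines(im,[q.round().astype(int)],False,col,1)
    for z,c in((.04,(0,0,255)),(0,(0,255,255))):
        ln([[a*.055,e*.045,z] for a,e in((1,1),(1,-1),(-1,-1),(-1,1),(1,1))],c)
    ln([[0,-.018,.131],[0,-.018,.21],[0,.018,.21],[0,.018,.131]],(255,0,0)); ln([[0,0,0],[0,0,.131]],(0,255,0))
    cv2.imwrite(f'pics/{n}.png',im)
E
python3 - <<'E'
from ov import *
b=cv2.imread('pics/t10.png')[:,:,::-1]
overlay(b,[.5722,-.3695,.191],-33,5,(400,160,540,280),5,'c19')
E
```

```text
(no output)
```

View pics/c19.png

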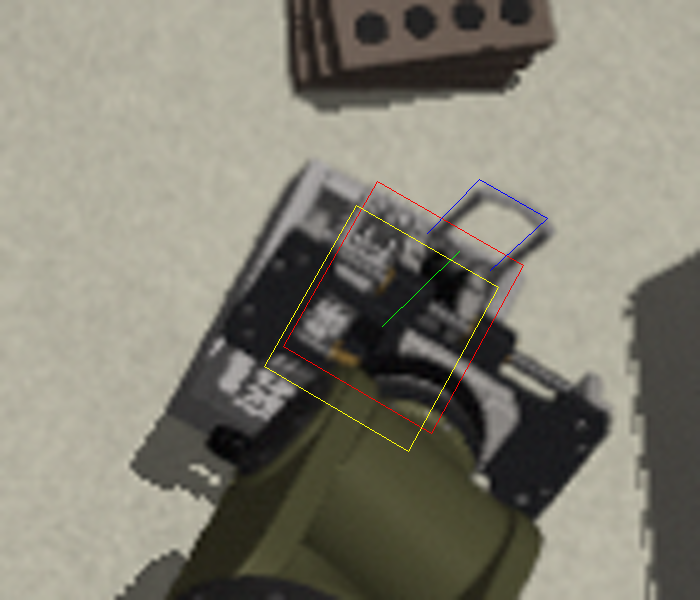

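>>> arm_command --deltas '[{"translation": [0.3, -0.07, -0.26], "turn": [0, 0, 0]}, {"translation": [0.6, -0.07, -0.54], "turn": [0, 0, 0]}, {"translation": [0.9, -0.07, -0.8], "turn": [0, 0, 0]}, {"translation": [1.2, -0.07, -1.08], "turn": [0, 0, 0]}, {"translation": [1.5, -0.07, -1.35], "turn": [0, 0, 0]}, {"translation": [1.8, -0.07, -1.62], "turn": [0, 0, 0]}, {"translation": [2.05, -0.07, -1.85], "turn": [0, 0, 0]}, {"translation": [2.25, -0.07, -2.04], "turn": [0, 0, 0]}, {"translation": [2.4, -0.07, -2.18], "turn": [0, 0, 0]}, {"translation": [2.5, -0.07, -2.26], "turn": [0, 0, 0]}, {"translation": [2.5, -0.07, -2.26], "turn": [0, 0, 0]}]'

```text
time_s: 18.98
ee_pos: [0.5719, -0.3712, 0.1051]
eef_rot: [0.0, 0.821, -0.573]
force: [0.2, -0.1, -3.0]
grip_width: 0.0214
```

```bash
python3 - <<'E'
from h import *
o=ctrl.get_obs();print(o['qpos'],o['force'],o['moment'],o['ee_pos'])
a=snap('side','s11');b=snap('top','t11')
from ov import overlay
overlay(b,o['ee_pos'],-33,3,(400,160,540,280),5,'c20')
plan([.5724,-.3712,.100],rot(-33,47));plan([.5724,-.3712,.096],rot(-33,46))
E
```

```text
[-0.64841712  0.45533385  1.79462546  0.34615045  0.15242571 -1.96863054] [ 0.1903087  -0.07527696 -3.01462062] [ 0.40034219  0.40156951 -0.00862639] [ 0.57192478 -0.37116929  0.10506674]
t 19.08 trans [0.18, 0.01, -0.17] turn [0.03, 0.0, -0.02]
t 19.08 trans [0.3, 0.01, -0.28] turn [0.03, -0.2, -0.02]
```

View pics/c20.png

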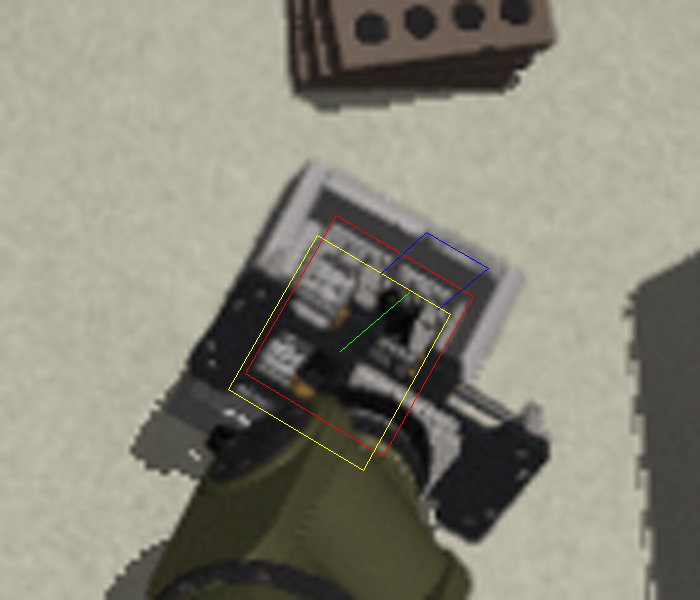

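>>> arm_command --deltas '[{"translation": [0.06, 0, -0.06], "turn": [0, 0, 0]}, {"translation": [0.12, 0, -0.11], "turn": [0, 0, 0]}, {"translation": [0.18, 0, -0.17], "turn": [0, 0, 0]}, {"translation": [0.24, 0, -0.22], "turn": [0, 0, 0]}, {"translation": [0.24, 0, -0.22], "turn": [0, 0, 0]}, {"translation": [0.24, 0, -0.22], "turn": [0, 0, 0]}]'

```text
time_s: 19.58
ee_pos: [0.5728, -0.372, 0.0993]
eef_rot: [-0.0, 0.817, -0.574]
force: [-1.4, 1.1, 4.7]
grip_width: 0.0216
```

>>> arm_command --deltas '[{"translation": [0, 0, 0], "turn": [0, 0, 0]}, {"translation": [0, 0, 0], "turn": [0, 0, 0]}, {"translation": [-0.01, 0, -0.06], "turn": [0, -0.1, 0]}, {"translation": [-0.02, 0, -0.12], "turn": [0, -0.2, 0]}, {"translation": [-0.03, 0, -0.18], "turn": [0, -0.3, 0]}, {"translation": [-0.04, 0, -0.24], "turn": [0, -0.4, 0]}, {"translation": [-0.05, 0, -0.28], "turn": [0, -0.4, 0]}, {"translation": [-0.05, 0, -0.28], "turn": [0, -0.4, 0]}, {"translation": [-0.05, 0, -0.28], "turn": [0, -0.4, 0]}]' --gripper 10 --force 4

```text
time_s: 20.33
ee_pos: [0.5673, -0.3684, 0.0944]
eef_rot: [-0.0, 0.785, -0.573]
force: [-0.7, -0.2, 5.0]
grip_width: 0.0219
```

```bash
python3 - <<'E'
from h import *
o=ctrl.get_obs();print(o['qpos'],o['force'],o['moment'],o['ee_pos'])
a=snap('side','s12');crop(a[:,:,::-1],320,110,470,250,4,'c21')
E
```

```text
[-0.65038857  0.46465531  1.83400225  0.75240673  0.07992334 -2.37646382] [-0.65075668 -0.20376902  4.97173339] [-0.1819121  -0.18577873 -0.11484766] [ 0.56727172 -0.36835028  0.09435641]
```

View pics/c21.png

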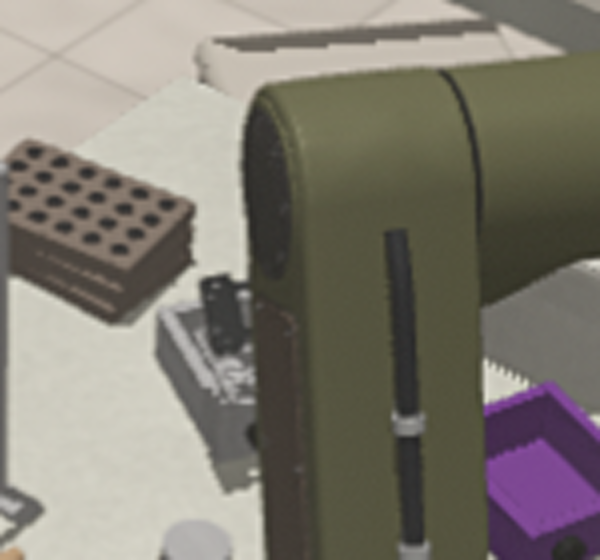

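>>> arm_command --deltas '[{"translation": [0, 0, 0], "turn": [0, 0, 0]}, {"translation": [0, 0, 0], "turn": [0, 0, 0]}, {"translation": [0, 0, 0], "turn": [0, 0, 0]}, {"translation": [0, 0, 0], "turn": [0, 0, 0]}, {"translation": [0, 0, 0], "turn": [0, 0, 0]}, {"translation": [0, 0, 0], "turn": [0, 0, 0]}, {"translation": [0, 0, 0], "turn": [0, 0, 0]}, {"translation": [0, 0, 0], "turn": [0, 0, 0]}]' --gripper 65

```text
time_s: 21.05
ee_pos: [0.5671, -0.3681, 0.0939]
eef_rot: [-0.0, 0.785, -0.573]
force: [0.1, -0.4, -0.7]
grip_width: 0.0643
```

>>> arm_command --deltas '[{"translation": [-0.3, 0, 0], "turn": [0, 0, 0]}, {"translation": [-0.8, 0, 0], "turn": [0, 0, 0]}, {"translation": [-1.5, 0, 0], "turn": [0, 0, 0]}, {"translation": [-2.3, 0, 0], "turn": [0, 0, 0]}, {"translation": [-3.2, 0, 0], "turn": [0, 0, 0]}, {"translation": [-4.2, 0, 0], "turn": [0, 0, 0]}, {"translation": [-5.2, 0, 0], "turn": [0, 0, 0]}, {"translation": [-6, 0, 0], "turn": [0, 0, 0]}, {"translation": [-6.5, 0, 0], "turn": [0, 0, 0]}, {"translation": [-6.5, 0, 0], "turn": [0, 0, 0]}]'

```text
time_s: 21.88
ee_pos: [0.4702, -0.3055, 0.2111]
eef_rot: [-0.001, 0.782, -0.573]
force: [0.3, -1.2, -0.2]
grip_width: 0.0651
```

```bash
python3 - <<'E'
from h import *
o=ctrl.get_obs();print(o['qpos'],o['force'],o['ee_pos'],o['time_s'])
a=snap('side','s13');b=snap('top','t13')
from ov import overlay
overlay(b,[.5675,-.3685,.094],-32,0,(400,160,540,280),5,'c22')
crop(b[:,:,::-1],400,160,540,280,5,'c23');crop(a[:,:,::-1],320,110,470,250,4,'c24')
E
```

```text
[-0.67363878  0.02761028  2.06037393  0.26362944  0.27660104 -1.89631852] [ 0.29878595 -1.18669056 -0.22908533] [ 0.47016568 -0.3055418   0.21107075] 21.8833
```

View pics/c22.png

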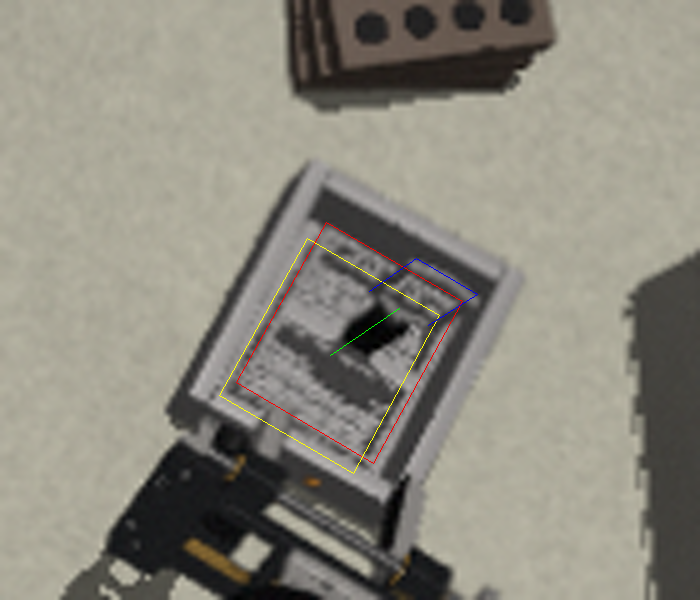

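View pics/c23.png

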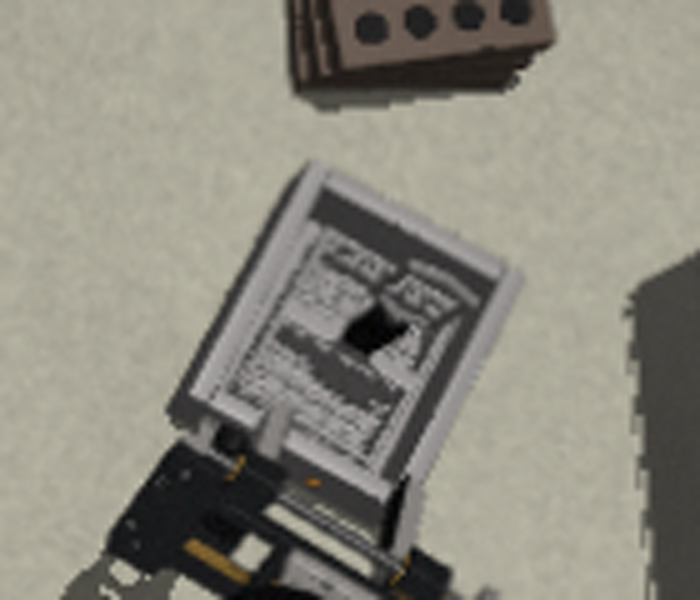

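View pics/s13.png

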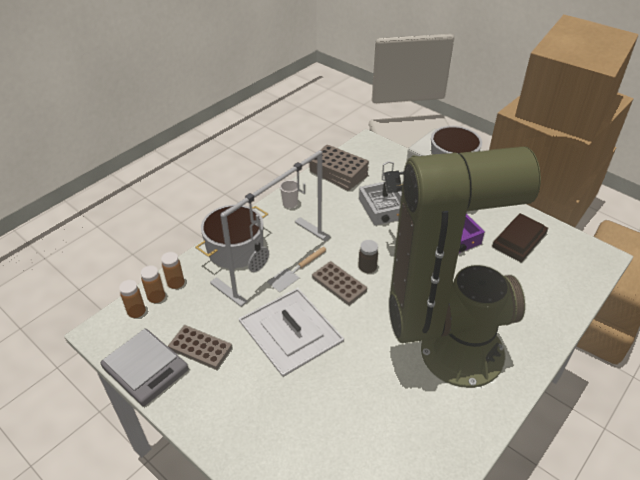

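>>> arm_command --deltas '[{"translation": [-0.8, 0.6, 0], "turn": [0, 0, 0]}, {"translation": [-1.5, 1.8, 0], "turn": [0, 0, 0]}, {"translation": [-1.5, 3.2, 0], "turn": [0, 0, 0]}, {"translation": [-1.5, 4.6, 0], "turn": [0, 0, 0]}, {"translation": [-1.5, 6, 0], "turn": [0, 0, 0]}, {"translation": [-1.5, 7, 0], "turn": [0, 0, 0]}, {"translation": [-1.5, 7, 0], "turn": [0, 0, 0]}, {"translation": [-1.5, 7, 0], "turn": [0, 0, 0]}, {"translation": [-1.5, 7, 0], "turn": [0, 0, 0]}]'

```text
time_s: 22.73
ee_pos: [0.5438, -0.1432, 0.2339]
eef_rot: [-0.001, 0.788, -0.57]
force: [0.5, -0.8, 0.6]
grip_width: 0.0646
```

```bash
python3 - <<'E'
from h import *
o=ctrl.get_obs();print(o['ee_pos'],o['joint_vel'],o['force'])
a=snap('side','s14');b=snap('top','t14')
from ov import overlay
overlay(a,[.5675,-.3685,.094],-32,0,(340,130,480,250),5,'c25','side')
crop(a[:,:,::-1],340,130,480,250,5,'c26')
overlay(b,[.5675,-.3685,.094],-32,0,(400,160,540,280),5,'c27')
E
```

```text
[ 0.54375566 -0.14324266  0.23389765] [-0.04552512 -0.02100636  0.0179329   0.02052854 -0.00413465 -0.03043285] [ 0.46188822 -0.76584305  0.61626915]
```

View pics/c25.png

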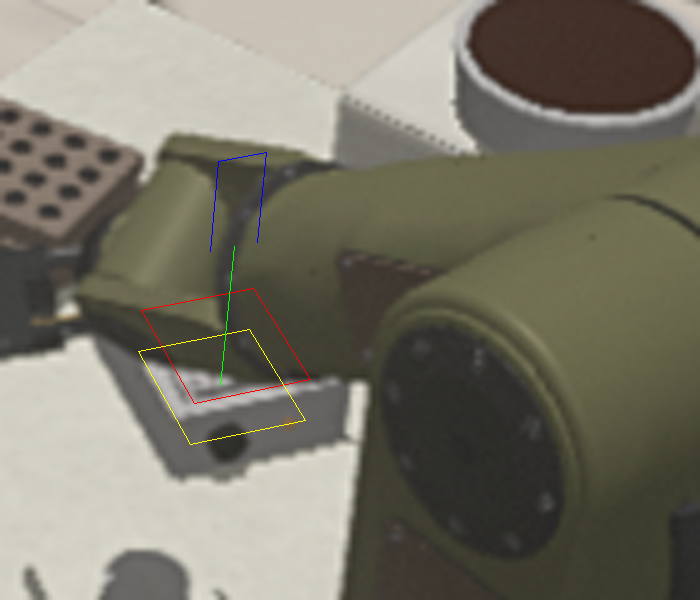

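View pics/t14.png

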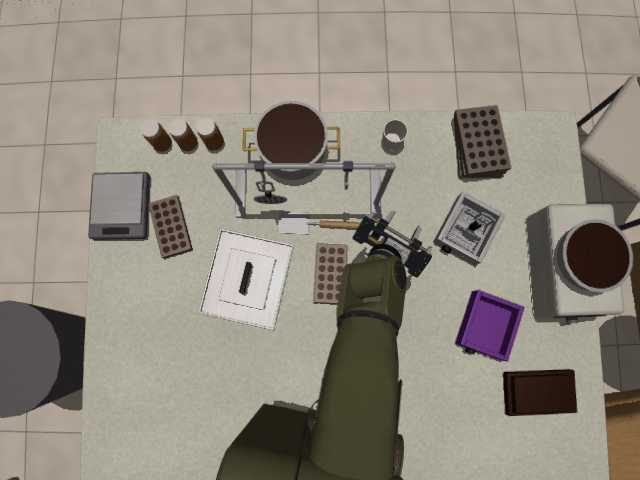

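```bash
python3 - <<'E'
from h import *
from ov import overlay
a=cv2.imread('pics/s13.png')[:,:,::-1]
overlay(a,[.5675,-.3685,.094],-32,0,(340,130,440,250),5,'c28','side')
crop(a[:,:,::-1],340,130,440,250,5,'c29')
E
```

```text
(no output)
```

View pics/c28.png

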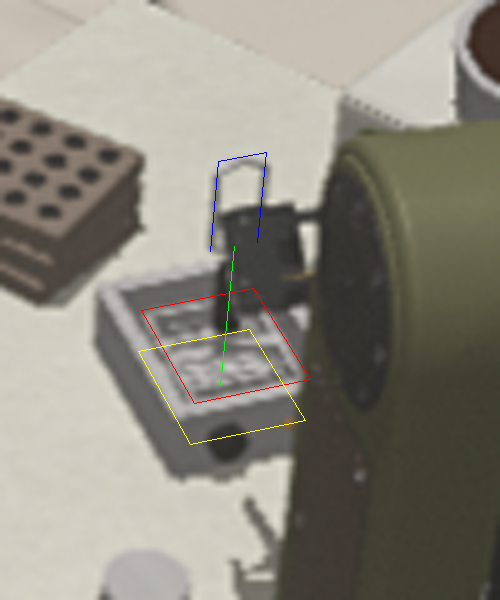

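View pics/c29.png

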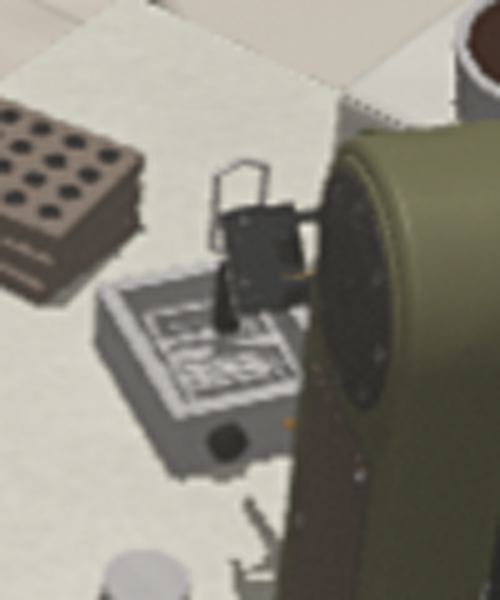

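View pics/c27.png

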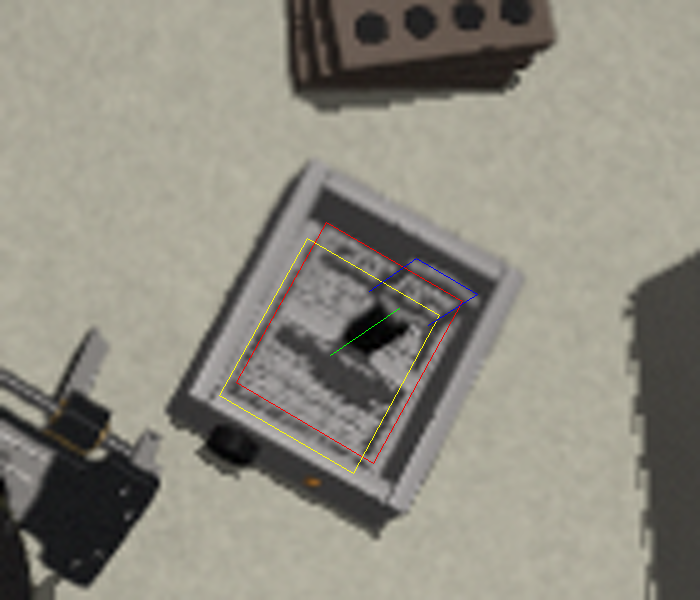

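```bash
python3 -c "
from h import *
o=ctrl.get_obs();print(o['joint_vel'],o['force'],o['time_s'])
print(ctrl.hand_in())"
```

```text
[-0.01596005 -0.01418458  0.00186543 -0.00376916  0.00250633  0.00646548] [ 0.01832918 -0.40069701  0.17925222] 22.8333
the job is handed in; nothing more can be done
None
```

I lifted the lid into the middle of the tray. I then took the basket off its hook with a 52 mm lift and about 100 mm back along the rack's -x. It is now released in the tank, and I handed the job in at about 22.8 s of the 72 s allowed; `ctrl.hand_in()` reports no verdict.

**Arm limit:** the arm could not hold the basket fully upright down to the tank floor, because of the wrist joint limits. I lowered it with a planned lean of about 5° and turned about 3° from the tank's axis. It touched one edge first, and I eased it upright with about 4 N of grip before opening the jaws.

**Lid contact:** setting the lid down, the wrist force briefly read about 38 N upward (about 42 N in total) against the 120 N limit. I eased that off before releasing. The tray load went through the gripped lid, and nothing showed the arm or gripper body pressing on anything.

**Last checks:**
- **Basket:** the top and side pictures match an upright basket standing on the tank floor, centred within a few mm. At release the gripper was 94 mm up, which is the height expected with the basket on the floor.
- **Lid:** it lies flat on its plug in the middle of the tray. The gripper height at release (49.6 mm) agrees with it resting on the tray floor.
- **Bystanders:** the skimmer is still on its hook. The moulds and spatula look unmoved. The jar was hidden by the arm in the last top view, but was in its place in the side picture before that.
- **Robot:** it stands clear of everything, with wrist force below 0.5 N.
- **Not confirmed:** my last side picture was blocked by the arm, so the side check of the basket uses the picture taken just after release.

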